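# Refill the wax-melt dispenser

### The job

Refill the shop's wax-melt dispenser. Take the forked staff key from its block, straddle the spring bar with it and push the bar's collar sideways against its spring so that the lid springs fully open, and at some point stand the key back upright in its block. Get every melt into the dispenser: tip in those in the scoop tray by pouring the tray out over the open hopper, and those lying loose on the table go in too, by way of the tray or by hand; then set the tray down upright on the table and press the lid shut until the bar snaps home, without shifting the flat tin or the candle jar that stands near the dispenser.

Things in the scene. Friction and masses are not known exactly. Their poses are not given: they have to be found in the camera images.
- bin: Wax-melt dispenser, fixed: oak base 146 x 176 x 35 mm, clear 4 mm walls above it to 135 mm height, opening 130 x 158 mm inside, inner floor 35 mm above the table. Origin: centre of the underside. x points from its front (spout and spring bar) to its back (lid hinge), y to its left, along the spring bar.
- hopper (a point): Centre of the dispenser's inner floor (35 mm above the table); axes as bin.
- bin_lid (a joint): Clear lid, 5 mm thick, hinged at the back: 0 = down on the walls, about 0.01 = latched, 1.6 = fully open (upright). A light spring (under 0.15 N m) always lifts it: unlatched it opens by itself in 2 to 4 s. To latch, press it fully down near its front edge (10 to 15 N): the ramp under its tongue pushes the spring bar aside, which then snaps into the tongue's eye.
- lid_hinge (a point): Centre of the lid's hinge axis, which runs along the dispenser's y; at the dispenser's x = 67.5 mm, 137.5 mm above the table.
- lid_edge (a point): Middle of the lid's front edge, on its outer (upper) face, 130 mm from the hinge axis; moves with the lid. At the dispenser's y = -30 mm a steel tongue, 16 mm wide, stands out 33 mm from this edge and hangs 40 mm down to the eye which the bar's nose enters.
- spring_bar (a joint): Brass spring bar, 7 mm thick, along the dispenser's y, its axis 94 mm in front of the dispenser's centre and 113 mm above the table: 0 = home (nose in the eye of the lid's tongue), grows to 0.010 m as its collar is pushed toward the dispenser's +y. The lid is free from about 0.0065. Spring: 2 N at home, 5 N at 0.010. It returns by itself.
- bar_gap (a point): On the bar's axis, the middle of the 9 mm gap (along y) between a fixed ear and, on the +y side, the bar's collar at home (20 mm in diameter, 3 mm thick); axes as bin. The fork goes in here from above, a tine on either side of the bar; a steel plate is 21 mm behind the bar axis, ear and spring barrel rise to 12 mm above it, nothing lies close below.
- key: Forked staff key, upright, 95 mm tall, 70 g; origin: between the tips of the tines, at the lowest end; z up along the handle. Two steel tines 34 mm long, 5 (x) by 4 (y) mm, 11 mm apart along x; steel crosspiece 38 (x) x 14 (y) mm from 32 to 40 mm height; red handle 18 (x) x 14 (y) mm from 40 to 95 mm. Symmetrical under a half turn.
- key_block: Dark wooden block, fixed, 76 x 56 x 38 mm, with a pocket 27 (x) x 14 (y) mm in its top for the tines; origin: centre of the underside; the stored key's origin is 6 mm above it, x along x.
- tray: Aluminium scoop tray, 180 g, open at its front (+x). Origin on its underside. Floor 4 mm thick from x -46 to +70 mm, then a lip rising 10 degrees to x = 91; 97 mm wide inside; walls 26 to 30 mm high. Behind the rear wall stands a wooden handle fin, x -87 to -49 mm, 14 mm thick (y), 90 mm high. Melts slide out when it is tipped front down by 45 to 60 degrees.
- tray_handle (a point): Point in the middle of the tray's handle fin, at tray x = -68 mm, 70 mm above its underside; axes as the tray.
- tray_lip (a point): Middle of the tray's front lip, at tray x = 90 mm, 6 mm above its underside.
- plinth_corner (a point): Front corner, at the top, of the dark wooden display plinth that stands fixed on the table, 195 mm high (with a tall sign on it); its two front faces run back from here at 45 degrees to the left and to the right, 295 mm each. Carry things round in front of it or well above its top.
- tin: Flat hinged tin, 61 x 88 x 22 mm, bystander; origin: underside.
- jar: Lidded candle jar, 69 x 82 mm, bystander; origin: underside.
- melt_a: Wax melt, a rounded block 30 x 24 x 18 mm (x, y, z; with a 2 mm raised panel on top), 18 g, starts in the scoop tray; origin: centre of its underside.
- melt_b: Wax melt, a rounded block 30 x 24 x 18 mm (x, y, z; with a 2 mm raised panel on top), 18 g, starts in the scoop tray; origin: centre of its underside.
- melt_c: Wax melt, a rounded block 30 x 24 x 18 mm (x, y, z; with a 2 mm raised panel on top), 18 g, starts in the scoop tray; origin: centre of its underside.
- melt_d: Wax melt, a rounded block 30 x 24 x 18 mm (x, y, z; with a 2 mm raised panel on top), 18 g, starts loose on the table, or may be absent; origin: centre of its underside.
- melt_e: Wax melt, a rounded block 30 x 24 x 18 mm (x, y, z; with a 2 mm raised panel on top), 18 g, starts loose on the table, or may be absent; origin: centre of its underside.
- melt_f: Wax melt, a rounded block 30 x 24 x 18 mm (x, y, z; with a 2 mm raised panel on top), 18 g, starts loose on the table, or may be absent; origin: centre of its underside.
- melt_g: Wax melt, a rounded block 30 x 24 x 18 mm (x, y, z; with a 2 mm raised panel on top), 18 g, starts loose on the table, or may be absent; origin: centre of its underside.

How it is judged:
By the outcome, as a careful person would: the job done as asked, in the order asked, and still so for the second after the job is handed in, with the robot touching nothing.
Of melt_d, melt_e, melt_f, melt_g only 2 to 4 are there at a start; the rules pass over those that are not, and their reading is None.
At some moment in a run one of melt_d, melt_e, melt_f, melt_g may be knocked a few centimetres aside while the robot is not near it.
It also fails if it takes over 210 s, if anything falls off the work surface, if the arm or the gripper's body presses on something with over 40 N, if the wrist force passes 120 N, or if a joint passes its speed limit or range.

### The arm

A 6-joint arm with a two-finger parallel gripper is mounted at the origin on a cart in front of the work surface, level with it; the furniture and walls round the work are solid. World frame = base frame: x ahead of the robot, y to its left, z up, the work surface at z = 0. Lengths are in m, angles in rad, forces in N, time in s.
With the tool pointing down it reaches from about 0.375 to 0.9 m from the base axis. Payload 3.1 kg.
Tool frame: the origin (TCP) lies at the very end of the fingers, on their centre line; the grasp point (between the pads) lies 19 mm behind it; z points along the fingers, y is the line along which they close (so a half turn about z gives the same grasp; the last joint's range is limited). The gripper opens to 85 mm and grips with 20 to 120 N. Pads are 22 mm wide; open, the fingers measure 114 mm over their backs; the gripper's body (76 mm by 85 mm) begins 54 mm behind the grasp point. The pads swing forward as they close: fully open they stand 13 mm farther back than shut.
Start: joints at [1.04, 0.527, 1.433, -0, 1.181, -0.178], TCP at [0.216, 0.586, 0.231] pointing down, gripper open.
Joint ranges: [-3.08, 3.08], [-0.75, 2.2], [0.22, 2.44], [-1.43, 4.57], [0, 2.65], [-2.85, 2.85]. Speed limits (rad/s): [2.79, 2.79, 3.14, 3.14, 3.14, 3.14].

### API

Orientations are given as a unit quaternion [x, y, z, w].
In Python, from station import manip gives the robot as it stands.
- The arm moves only by the tool servo_tool, never from a script. Its argument "targets" is a list that holds one entry, the list of rows, each a list of 4 numbers: the shift along the tool's x, y, z each as a share of 0.04 m, from -1 to 1, then the turn about the tool's z as a share of 6 degrees, from -1 to 1. In form: [[[tx, ty, tz, turn], ...]]. A call has 1 to 12 rows; each row shifts and turns the commanded pose from where the row before left it, along the tool's axes as they then stand; what a row does not reach is not made up. A row lasts 1/8 s, in which the tool goes at most 62.5 mm and 10.7 degrees, less where a joint would pass 70% of its speed; a pose out of reach is approached as far as the arm can. A call with a number of a shift or a turn outside -1 to 1 is refused whole. A call with a gripper value outside its range is refused whole. "claw" is the opening in per cent of the stroke, from 0 (shut) to 100 (fully open), set as the call begins (left out, the last holds). The fingers move at their own pace and stop on an object; "force" is the grip in N (left out, the last holds). Time passes only in rows, so rows that do not move let the fingers close. It gives the time, the measured TCP pose, the force, the opening and the grip force at its end, in the units of the state.
- manip.get_obs(): the state, without advancing time (a new reading comes with each control period).
- manip.snapshot(name): name is "scene" or "top"; returns (picture, depth): 384x512x3 uint8, blue, green, red; 384x512 float32, m along the optical axis (not along the pixel's ray), 0 where there is no reading.
- manip.camera_model(name): a dict with "fx", "fy", "cx", "cy" (pixels), "rvec" (rotation vector, rad) and "tvec" (3), from world to camera coordinates, as OpenCV has them. Camera axes: x right, y down, z forward; pixel columns grow to the right and rows downward; lengths in m; the calibration is good to about 2 mm. A picture is of the moment at which its call begins. camera_model takes no time and is no camera call.
- manip.job_done(): hands the job in; it is judged then, once.
The state is a dict: "time_s": time; "joints": joint angles; "joint_velocities": joint speeds; "tau": joint torques, N m; "eef_pos": TCP position; "ee_rot": TCP orientation; "ft_force": force on the tool from outside, world axes, zero at the start; "ft_torque": the same for the moment, N m; "grip_width": finger opening in m; "finger_force": force on a finger pad.
Only numpy, scipy, OpenCV 4.12 (cv2) and the standard library are available. Lean on these libraries where they do the work, as an engineer would, in place of code of your own. Each camera call takes 0.05 s, during which the arm holds its last target. There are 200 camera calls.

## Working session

There is one attempt and no reset: what is moved stays moved. The work goes in short steps, Python scripts to look and compute and a tool call to move; the robot and the scene stay as the last step left them, time stands still between calls to the robot, and variables do not carry over. Pictures are saved under pics/ and viewed, at most 14 in all, crops included, and the job is handed in when it is done.

Besides the shell and the picture viewer there is one more tool, called after ">>>" as name(argument=value, ...), one argument or row to a line, values as JSON. servo_tool: Moves the arm, as the interface text tells. Its arguments: {"type":"object","properties":{"targets":{"type":"array"},"claw":{"type":"number"},"force":{"type":"number"}},"required":["targets"]}

```bash
ls; mkdir -p pics
cat > h.py <<'E'
import numpy as np, cv2
from station import manip
def cam(n):
    m=manip.camera_model(n); R=cv2.Rodrigues(np.array(m['rvec'],float))[0]; t=np.array(m['tvec'],float).ravel()
    return m,R,t
def ray(n,u,v,z):
    m,R,t=cam(n); d=R.T@np.array([(u-m['cx'])/m['fx'],(v-m['cy'])/m['fy'],1]); c=-R.T@t
    return c+d*(z-c[2])/d[2]
def cloud(n,depth):
    m,R,t=cam(n); v,u=np.mgrid[:depth.shape[0],:depth.shape[1]]
    P=np.stack([(u-m['cx'])/m['fx']*depth,(v-m['cy'])/m['fy']*depth,depth],-1)
    W=(P-t)@R; W[depth==0]=np.nan
    return W
def proj(n,p):
    m,R,t=cam(n); q=R@np.array(p,float)+t
    return q[0]/q[2]*m['fx']+m['cx'],q[1]/q[2]*m['fy']+m['cy']
def snap(n,f):
    im,d=manip.snapshot(n); cv2.imwrite('pics/'+f+'.png',im); np.save('pics/'+f+'.npy',d); return im,d
E
python3 - <<'E'
from h import *
for n in('top','scene'):
    im,d=snap(n,n+'0'); m,R,t=cam(n); print(n,m['fx'],-R.T@t,R.tolist())
    cv2.imwrite('pics/%s0b.png'%n,cv2.resize(im,(800,600),interpolation=cv2.INTER_CUBIC))
print(manip.get_obs())
E
```

```text
pics
top 412.94811078822016 [ 0.41872622 -0.01478773  1.37777353] [[0.0031716326899950964, -0.9998182285197034, 0.018800283662820126], [-0.99431677035292, -0.005153713835476914, -0.10633719682519882], [0.10641475903754524, -0.018356174803720864, -0.9941523776089641]]
scene 471.33457902030506 [-0.2750129  -0.92171421  1.00108671] [[0.7404122727200109, -0.6719831872668747, 0.015108356503612475], [-0.3708205236258286, -0.4271226966490107, -0.8246564989528327], [0.5606084245384242, 0.6049833039331989, -0.5654320439262497]]
{'time_s': 0.1, 'joints': array([ 1.03948175e+00,  5.28393432e-01,  1.43376587e+00, -7.73033809e-06,
        1.18142189e+00, -1.78476262e-01]), 'joint_velocities': array([ 0.00138959, -0.00201981, -0.00324207, -0.00036368, -0.00044785,
        0.00024668]), 'tau': array([ 4.60801730e-04, -4.43305743e+01, -1.78587699e+01, -1.72575747e-04,
        3.87918277e-03, -2.00082792e-05]), 'eef_pos': array([0.21560465, 0.58594615, 0.23042169]), 'ee_rot': array([ 1.75503909e-01,  9.84478232e-01, -9.33552333e-04, -3.42149660e-04]), 'ft_force': array([ 0.0595361 , -1.03875043,  0.28457802]), 'ft_torque': array([ 0.00814192, -0.02372003,  0.0584145 ]), 'finger_force': 0.0, 'grip_width': 0.08564365977966205}
```

View pics/top0b.png

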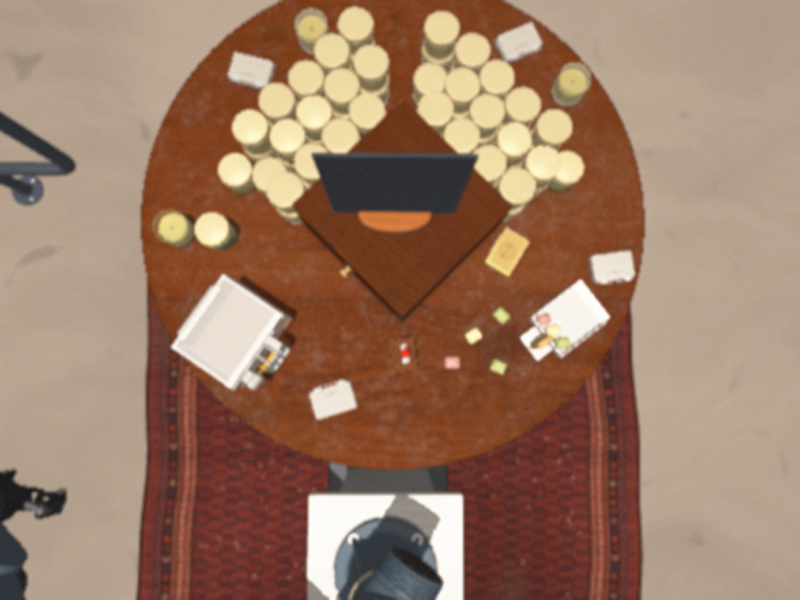

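View pics/scene0b.png

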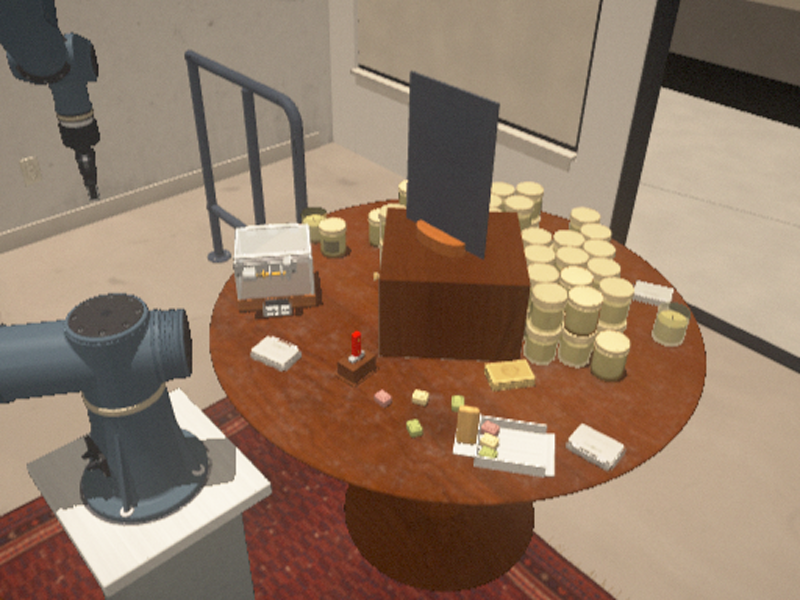

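The top view shows the dispenser at (232,332) with its spring bar at lower right (268,360), and the key block and red key at (405,352). Loose melts are at (474,336), (502,316), (498,367) and (452,362). The tray with 3 melts is at (565,325), its handle at lower left (543,342). The gold tin is at (508,252), the jars are at (213,232), and the plinth corner is at (402,318).

Run:
```python
from h import *
im=cv2.imread('pics/top0.png'); d=np.load('pics/top0.npy'); sc=cv2.imread('pics/scene0.png')
W=cloud('top',d); Ws=cloud('scene',np.load('pics/scene0.npy')); hsv=cv2.cvtColor(im,cv2.COLOR_BGR2HSV); hs=cv2.cvtColor(sc,cv2.COLOR_BGR2HSV)
f=512/800
for n,(u,v) in dict(plinth=(402,318),table=(430,420),jar=(213,232)).items(): print(n,W[int(v*f),int(u*f)].round(3))
print('plinth corner ray',ray('top',402*f,318*f,.195).round(3))
# key red handle
for n,h,w in(('top',hsv,W),('scene',hs,Ws)):
    m=((h[...,0]<5)|(h[...,0]>176))&(h[...,1]>200)&(h[...,2]>150)&(np.arange(512)[None]>190)
    v,u=np.nonzero(m); print('red',n,len(u),u.mean(),v.mean(),np.nanmean(w[m],0).round(3),np.nanmax(w[m][:,2]))
# melts: heights 12..24mm in window
win=np.zeros(d.shape,bool); win[195:245,275:335]=1
m=(W[...,2]>.010)&(W[...,2]<.03)&win&(hsv[...,2]>140)
k,l,s,c=cv2.connectedComponentsWithStats(m.astype(np.uint8))
for i in range(1,k):
    if s[i,4]>10:
        r=cv2.minAreaRect(np.argwhere(l==i)[:,::-1].astype(np.float32)); print('melt',s[i,4],c[i].round(1),ray('top',*c[i],.019).round(4),np.nanmedian(W[l==i][:,2]).round(3),[round(x,1) for x in r[1]],r[2], hsv[l==i].mean(0).round())
# crops
a=cv2.resize(im[165:260,100:195],(400,400),interpolation=cv2.INTER_CUBIC); b=cv2.resize(im[170:240,325:395],(400,400),interpolation=cv2.INTER_CUBIC)
cv2.imwrite('pics/crop1.png',np.hstack([a,b]))
a=cv2.resize(sc[135:215,140:220],(400,400),interpolation=cv2.INTER_CUBIC); b=cv2.resize(sc[240:320,280:360],(400,400),interpolation=cv2.INTER_CUBIC)
cv2.imwrite('pics/crop2.png',np.hstack([a,b]))
```

```text
plinth [ 0.508 -0.031  0.145]
table [ 0.305 -0.092  0.001]
jar [0.686 0.353 0.082]
plinth corner ray [ 0.503 -0.031  0.195]
red top 12 259.4166666666667 225.16666666666666 [ 0.443 -0.039  0.101] 0.10585815891416456
red scene 54 226.66666666666666 218.6851851851852 [ 0.442 -0.033  0.077] 0.10260486203227652
melt 66 [320.7 201.3] [ 0.5239 -0.2428  0.019 ] 0.019 [8.5, 7.1] 45.0 [ 28.  96. 200.]
melt 65 [302.6 214.1] [ 0.4816 -0.1826  0.019 ] 0.019 [7.2, 8.9] 63.43495178222656 [ 24.  73. 241.]
melt 63 [289. 231.] [ 0.426  -0.1375  0.019 ] 0.019 [6.0, 8.0] 90.0 [  7.  87. 221.]
melt 63 [318.6 233.9] [ 0.4167 -0.2348  0.019 ] 0.02 [8.9, 6.9] 21.801406860351562 [ 29.  93. 202.]
```

View pics/crop1.png

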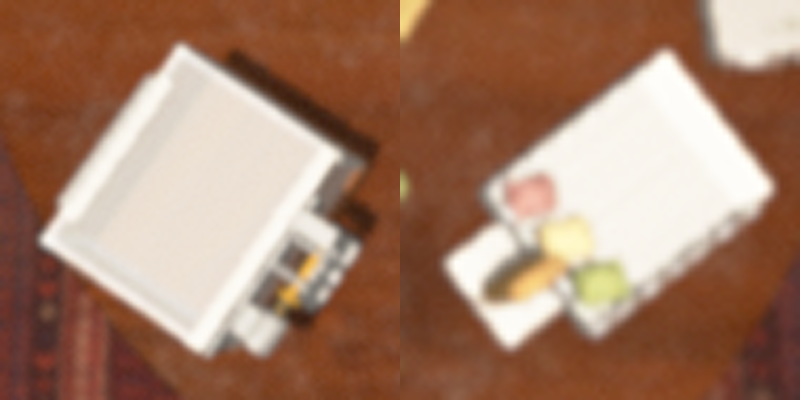

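View pics/crop2.png

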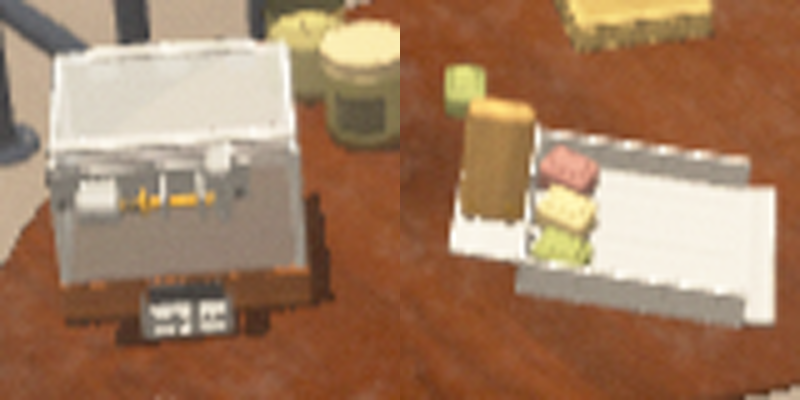

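The crops show the dispenser's lid corners, with its front edge from (345,160) to (205,355). The brass collar is at (290,297), the barrel at (255,335) and the tongue at (315,225). In the tray, the lip is at upper right and the fin at lower left, with three melts along the rear wall. Next I'll measure these.

Run:
```python
from h import *
im=cv2.imread('pics/top0.png'); W=cloud('top',np.load('pics/top0.npy')); hsv=cv2.cvtColor(im,cv2.COLOR_BGR2HSV)
sc=cv2.imread('pics/scene0.png'); Ws=cloud('scene',np.load('pics/scene0.npy')); hs=cv2.cvtColor(sc,cv2.COLOR_BGR2HSV)
def c1(x,y): return 100+x/400*95-.5,165+y/400*95-.5
def c2(x,y): return 325+x/400*70-.5,170+y/400*70-.5
print('lid corners'); P=[ray('top',*c1(*p),.139)for p in((180,45),(345,160),(205,355),(42,240))]
for i in range(4): print(P[i].round(4),np.linalg.norm(P[i]-P[i-1]).round(3))
print('ctr',np.mean(P,0),'yaw from sides',[np.degrees(np.arctan2(*(a-b)[1::-1])).round(1) for a,b in((P[0],P[1]),(P[3],P[2]),(P[2],P[1]),(P[3],P[0]))])
win=np.zeros(W.shape[:2],bool); win[165:260,100:195]=1
m=win&(W[...,2]>.128)&(W[...,2]<.15)
r=cv2.minAreaRect(W[m][:,:2].astype(np.float32)); print('cloud lid',m.sum(),r, np.nanmedian(W[m][:,2]))
m=win&(hsv[...,0]>12)&(hsv[...,0]<25)&(hsv[...,1]>150)&(hsv[...,2]>200); v,u=np.nonzero(m); print('brass',len(u),list(zip(u,v)),[ray('top',a,b,.113)[:2].round(4).tolist() for a,b in zip(u,v)])
print('tray'); T=[('lipL',267,50,.008),('lipR',373,188,.008),('tailL',45,262,.004),('tailR',110,350,.004)]
for n,x,y,z in T: print(n,ray('top',*c2(x,y),z).round(4))
# fin via cloud and colour
for n,h,w in(('top',hsv,W),('scene',hs,Ws)):
    m=(w[...,2]>.06)&(w[...,2]<.11)&(w[...,1]<-.25)&(w[...,1]>-.5)&(w[...,0]<.55)&(w[...,0]>.25)
    print('fin',n,m.sum(), np.nanmean(w[m],0) if m.any() else '', cv2.minAreaRect(w[m][:,:2].astype(np.float32)) if m.any() else '')
m=(W[...,2]>.03)&(W[...,2]<.045)&(W[...,1]<.02)&(W[...,1]>-.12)&(W[...,0]<.49)&(W[...,0]>.38)
print('block',m.sum(),cv2.minAreaRect(W[m][:,:2].astype(np.float32)),np.nanmean(W[m],0))
m=(W[...,2]>.075)&(W[...,2]<.09)&(W[...,1]>.3)&(W[...,0]>.6)
print('jars',m.sum(),np.nanmean(W[m],0))
a=cv2.resize(sc[155:185,145:205],(800,400),interpolation=cv2.INTER_CUBIC);cv2.imwrite('pics/crop3.png',a)
a=cv2.resize(im[205:245,235:285],(500,400),interpolation=cv2.INTER_CUBIC);b=cv2.resize(im[210:250,150:180],(300,400),interpolation=cv2.INTER_CUBIC);cv2.imwrite('pics/crop4.png',np.hstack([a,b]))
```

```text
lid corners
[0.5911 0.3153 0.139 ] 0.167
[0.5092 0.1958 0.139 ] 0.145
[0.3716 0.2905 0.139 ] 0.167
[0.4517 0.4076 0.139 ] 0.142
ctr [0.48089653 0.30229951 0.139     ] yaw from sides [np.float64(55.6), np.float64(55.6), np.float64(145.4), np.float64(146.5)]
cloud lid 2807 ((0.47632187604904175, 0.2914521098136902), (0.17914040386676788, 0.1711171418428421), 56.975547790527344) 0.14220802673573948
brass 8 [(np.int64(173), np.int64(227)), (np.int64(172), np.int64(228)), (np.int64(172), np.int64(229)), (np.int64(168), np.int64(234)), (np.int64(169), np.int64(234)), (np.int64(167), np.int64(235)), (np.int64(168), np.int64(235)), (np.int64(169), np.int64(235))] [[0.4364, 0.224], [0.4334, 0.2269], [0.4303, 0.2269], [0.4152, 0.2386], [0.4152, 0.2355], [0.4122, 0.2415], [0.4122, 0.2385], [0.4122, 0.2355]]
tray
lipL [ 0.6034 -0.4162  0.008 ]
lipR [ 0.5223 -0.4765  0.008 ]
tailL [ 0.4784 -0.2839  0.004 ]
tailR [ 0.4275 -0.321   0.004 ]
fin top 65 [ 0.46669228 -0.31659185  0.08528172] ((0.46720466017723083, -0.31880292296409607), (0.013921219855546951, 0.03695458546280861), 39.14849853515625)
fin scene 140 [ 0.46136286 -0.32312836  0.07881548] ((0.46219250559806824, -0.3222351372241974), (0.016934549435973167, 0.037095073610544205), 33.85552978515625)
block 243 ((0.4429568648338318, -0.037772707641124725), (0.0667097419500351, 0.04577653855085373), 7.419056415557861) [ 0.44276056 -0.03754261  0.03849051]
jars 641 [0.74213232 0.34422534 0.08237231]
```

View pics/crop3.png

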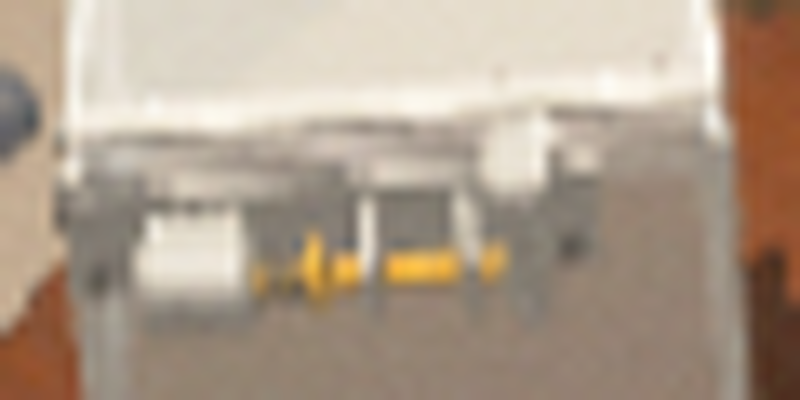

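View pics/crop4.png

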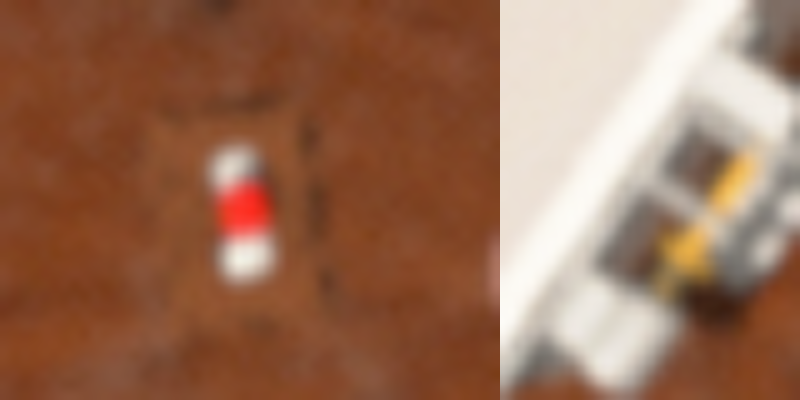

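Crop3 shows the collar at (318,268), the near ear at x≈368 and the second ear at x≈467. In crop4 the key crosspiece runs from (237,165) to (247,262), so its yaw is about 6°, and the collar is at (688,255).

Run:
```python
from h import *
def tri(a,b):
    def o(n,u,v):
        p=ray(n,u,v,0); m,R,t=cam(n); c=-R.T@t; d=p-c; return c,d/np.linalg.norm(d)
    c1,d1=o('top',*a); c2,d2=o('scene',*b)
    s=np.linalg.lstsq(np.stack([d1,-d2],1),c2-c1,rcond=None)[0]; p,q=c1+s[0]*d1,c2+s[1]*d2
    return (p+q)/2,np.linalg.norm(p-q)
def s3(x,y): return 145+x/800*60-.5,155+y/400*30-.5
def t4(x,y): return 150+(x-500)/10-.5,210+y/10-.5
print('collar tri',tri(t4(688,255),s3(318,268)))
print('ray top', ray('top',*t4(688,255),.117),'scene',ray('scene',*s3(318,268),.113))
print('ear scene',ray('scene',*s3(368,268),.113),'bar end scene',ray('scene',*s3(505,258),.113), 'bar end top',ray('top',*t4(745,155),.116))
print('key top',ray('top',259.4,225.2,.101),'cross',ray('top',258.7,225.85,.046))
# scene lid front edge corners / base corners: crop2-left scale5 origin(140,135)
def s2(x,y): return 140+x/5-.5,135+y/5-.5
print('base front corners scene', ray('scene',*s2(62,290),.035),ray('scene',*s2(305,268),.035))
print('rim front', ray('scene',*s2(52,152),.139),ray('scene',*s2(298,137),.139),'rim back',ray('scene',*s2(52,58),.139),ray('scene',*s2(285,42),.139))
sc=cv2.imread('pics/scene0.png');hs=cv2.cvtColor(sc,cv2.COLOR_BGR2HSV); Ws=cloud('scene',np.load('pics/scene0.npy'))
m=((hs[...,0]<5)|(hs[...,0]>176))&(hs[...,1]>200)&(hs[...,2]>150)&(np.arange(512)[None]>190); v,u=np.nonzero(m)
print('red scene mid',ray('scene',(u.min()+u.max())/2,(v.min()+v.max())/2,.0735))
```

```text
collar tri (array([0.41201541, 0.23667952, 0.11830199]), np.float64(0.0005184574159901457))
ray top [0.41221935 0.23678506 0.117     ] scene [0.41595391 0.24382631 0.113     ]
ear scene [0.42549888 0.2355505  0.113     ] bar end scene [0.45433481 0.21662545 0.113     ] bar end top [0.44241131 0.22056273 0.116     ]
key top [ 0.44300633 -0.03880975  0.101     ] cross [ 0.44196339 -0.03760153  0.046     ]
base front corners scene [0.37047493 0.28948175 0.035     ] [0.51382947 0.19996379 0.035     ]
rim front [0.38199757 0.29995972 0.139     ] [0.51905286 0.2066734  0.139     ] rim back [0.4496865  0.40804974 0.139     ] [0.59036686 0.31746211 0.139     ]
red scene mid [ 0.44368067 -0.0346666   0.0735    ]
```

```bash
cat >> h.py <<'E'
def st():
    o=manip.get_obs(); q=o['ee_rot']; phi=np.degrees(2*np.arctan2(q[1],q[0]))%360
    print('t %.1f'%o['time_s'],'p',o['eef_pos'].round(4),'phi %.1f'%phi,'F',o['ft_force'].round(1),'w %.4f ff %.0f'%(o['grip_width'],o['finger_force'])); return o['eef_pos'],phi
def to(x,y,z,phi=None,p=None):
    """units to go: turn rows first, then shift along the turned tool axes"""
    p0,ph=st() if p is None else p; phi=ph if phi is None else phi
    turn=-((phi-ph+180)%360-180)/6; a=np.radians(phi); d=np.array([x,y,z])-p0
    e=np.array([[np.cos(a),np.sin(a),0],[np.sin(a),-np.cos(a),0],[0,0,-1]])
    print('turn rows %.2f'%turn,'shift units',(e@d/.04).round(2)); return (np.array([x,y,z]),phi)
E
python3 -c "
from h import *
to(.443,-.0375,.15,186.5)"
```

```text
t 0.1 p [0.2156 0.5859 0.2304] phi 159.8 F [ 0.1 -1.   0.3] w 0.0856 ff 0
turn rows -4.45 shift units [ -3.88 -16.13   2.01]
```

>>> servo_tool(
  targets=[
    [[0, 0, 0, -0.9], [0, 0, 0, -0.9], [0, 0, 0, -0.9], [0, 0, 0, -0.9], [0, 0, 0, -0.85], [-0.2, -0.95, 0, 0], [-0.2, -0.95, 0, 0], [-0.2, -0.95, 0, 0], [-0.2, -0.95, 0, 0], [-0.2, -0.95, 0, 0], [-0.2, -0.95, 0, 0], [-0.2, -0.95, 0, 0]],
  ],
  claw=100,
  force=100,
)

```text
time_s: 1.6
eef_pos: [0.3017, 0.3272, 0.2311]
ee_rot: [-0.057, 0.998, -0.0, -0.0]
ft_force: [0.9, 0.0, 0.0]
grip_width: 0.0853
finger_force: 0.0
```

>>> servo_tool(
  targets=[
    [[-0.25, -0.95, 0, 0], [-0.25, -0.95, 0, 0], [-0.25, -0.95, 0, 0], [-0.25, -0.95, 0, 0], [-0.25, -0.95, 0, 0], [-0.25, -0.95, 0, 0], [-0.25, -0.95, 0.3, 0], [-0.25, -0.95, 0.5, 0], [-0.25, -0.95, 0.5, 0], [0, 0, 0.5, 0], [0, 0, 0, 0], [0, 0, 0, 0]],
  ],
)

```text
time_s: 3.1
eef_pos: [0.4296, -0.0008, 0.1596]
ee_rot: [-0.057, 0.998, 0.0, 0.0]
ft_force: [-0.5, 0.3, -0.3]
grip_width: 0.0854
finger_force: 0.0
```

```bash
python3 -c "
from h import *
to(.443,-.0375,.056,186.5); snap('top','t1'); snap('scene','s1')"
```

```text
t 3.1 p [ 0.4296 -0.0008  0.1596] phi 186.5 F [-0.5  0.3 -0.3] w 0.0854 ff 0
turn rows 0.00 shift units [-0.23 -0.95  2.59]
```

>>> servo_tool(
  targets=[
    [[-0.23, -0.95, 0, 0], [0, 0, 0, 0], [0, 0, 0.65, 0], [0, 0, 0.65, 0], [0, 0, 0.65, 0], [0, 0, 0.65, 0], [0, 0, 0, 0], [0, 0, 0, 0]],
  ],
)

```text
time_s: 4.2
eef_pos: [0.4434, -0.0375, 0.0561]
ee_rot: [-0.057, 0.998, -0.0, 0.0]
ft_force: [-0.7, 0.1, 1.1]
grip_width: 0.0855
finger_force: 0.0
```

>>> servo_tool(
  targets=[
    [[0, 0, 0, 0], [0, 0, 0, 0], [0, 0, 0, 0], [0, 0, 0, 0], [0, 0, 0, 0], [0, 0, 0, 0]],
  ],
  claw=0,
)

```text
time_s: 4.95
eef_pos: [0.4432, -0.0379, 0.0557]
ee_rot: [-0.057, 0.998, -0.0, 0.0]
ft_force: [-0.7, -0.5, 5.1]
grip_width: 0.0128
finger_force: 97.3
```

```bash
python3 -c "
from h import *
p=st(); im,_=snap('scene','s2'); it,_=snap('top','t2')
cv2.imwrite('pics/c5.png',np.hstack([cv2.resize(im[180:260,190:270],(400,400),interpolation=2),cv2.resize(it[185:265,215:295],(400,400),interpolation=2)]))"
```

```text
t 5.0 p [ 0.4432 -0.0379  0.0557] phi 186.5 F [-0.7 -0.5  5.1] w 0.0128 ff 97
```

View pics/c5.png

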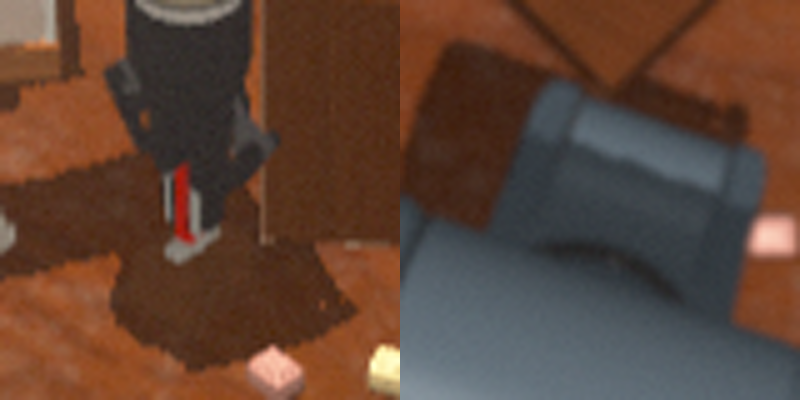

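The key is gripped by its red handle (at (180,205) in the scene crop), with a 12.8 mm opening. Lift it, turn it, and carry it to hover over the bar gap.

>>> servo_tool(
  targets=[
    [[0, 0, -0.3, 0], [0, 0, -0.8, 0], [0, 0, -0.8, 0], [0, 0, -0.8, 0], [0, 0, -0.8, 0], [0, 0, -0.8, 0], [0, 0, 0, -0.9], [0, 0, 0, -0.9], [0, 0, 0, -0.9], [0, 0, 0, -0.9], [0, 0, 0, -0.9], [0, 0, 0, -0.9]],
  ],
)

```text
time_s: 6.55
eef_pos: [0.4426, -0.0376, 0.2276]
ee_rot: [-0.334, 0.942, 0.0, -0.0]
ft_force: [-0.4, -0.2, -0.6]
grip_width: 0.0126
finger_force: 97.3
```

>>> servo_tool(
  targets=[
    [[0, 0, 0, -0.9], [0, 0, 0, -0.9], [0, 0, 0, -0.9], [0, 0, 0, -0.23], [0, 0, 0, 0], [0, 0, 0, 0]],
  ],
)

```text
time_s: 7.3
eef_pos: [0.4451, -0.0312, 0.2273]
ee_rot: [-0.469, 0.883, -0.004, -0.004]
ft_force: [-1.0, -0.4, -0.8]
grip_width: 0.0126
finger_force: 97.3
```

```bash
python3 -c "
from h import *
to(.4175,.2345,.20,236.5)"
```

```text
t 7.3 p [ 0.4451 -0.0312  0.2273] phi 236.0 F [-1.  -0.4 -0.8] w 0.0126 ff 97
turn rows -0.08 shift units [-5.16  4.24  0.68]
```

>>> servo_tool(
  targets=[
    [[-0.5, 0.4, 0, 0], [-0.8, 0.65, 0, 0], [-0.8, 0.65, 0, 0], [-0.8, 0.65, 0, 0], [-0.8, 0.65, 0, 0], [-0.8, 0.65, 0, 0], [-0.4, 0.3, 0, 0], [-0.26, 0.29, 0, 0], [0, 0, 0, 0], [0, 0, 0, 0], [0, 0, 0, 0]],
  ],
)

```text
time_s: 8.68
eef_pos: [0.4203, 0.2339, 0.2245]
ee_rot: [-0.469, 0.883, -0.004, -0.004]
ft_force: [-0.3, 0.9, -0.8]
grip_width: 0.0127
finger_force: 97.4
```

```bash
python3 -c "
from h import *
to(.4175,.2345,.20,236.5);o=manip.get_obs();print(o['joints'],o['ee_rot'])
im,_=snap('scene','s3'); it,_=snap('top','t3')
cv2.imwrite('pics/c6.png',np.hstack([cv2.resize(im[130:195,140:205],(400,400),interpolation=2),cv2.resize(it[190:255,130:195],(400,400),interpolation=2)]))"
```

```text
t 8.7 p [0.4203 0.2339 0.2245] phi 235.9 F [-0.3  0.9 -0.8] w 0.0127 ff 97
turn rows -0.10 shift units [0.03 0.07 0.61]
[ 0.28095563  0.34801752  1.78666195 -0.01122799  1.01332617 -2.25964239] [-0.46875204  0.88331118 -0.0040065  -0.00410292]
```

View pics/c6.png

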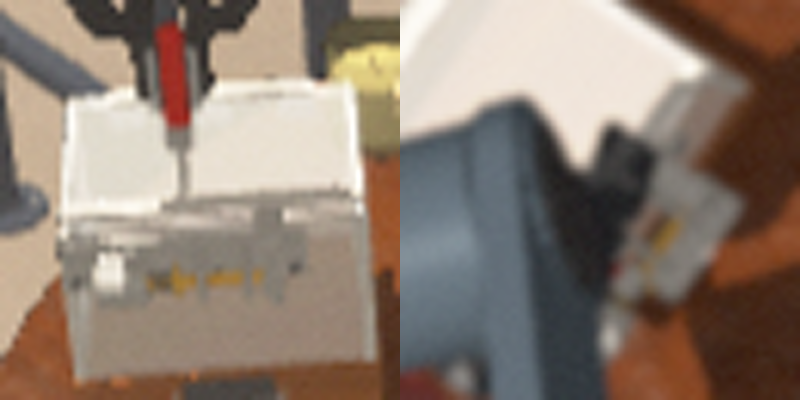

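The scene crop shows the fork tip at (183,200), the collar at (180,280) and the near ear at (210,265).

```bash
python3 -c "
from h import *
P=lambda *p:(np.array(proj('scene',p))-[139.5,129.5])/.1625
print('tip pred now',P(.4203,.2339,.1748),'mid-tine',P(.4203,.2339,.19), 'handle top', P(.4203,.2339,.175+.095))
for x,y in((.4175,.2345),(.418,.2349),(.4203,.2339),(.412,.2367)): print(x,y,P(x,y,.113))
im=cv2.imread('pics/scene0.png'); hs=cv2.cvtColor(im,cv2.COLOR_BGR2HSV)
m=(hs[...,0]>12)&(hs[...,0]<28)&(hs[...,1]>140)&(hs[...,2]>150); v,u=np.nonzero(m[165:185,145:205]); print(sorted(zip(u+145,v+165)))
a=cv2.imread('pics/s3.png'); h3=cv2.cvtColor(a,cv2.COLOR_BGR2HSV); r=((h3[...,0]<6)|(h3[...,0]>175))&(h3[...,1]>190)&(h3[...,2]>90); v,u=np.nonzero(r[125:160,155:180]); print('red u by row',[(int(k)+125,u[v==k].min()+155,u[v==k].max()+155) for k in np.unique(v)][::3])
print('row171',im[171,165:190].mean(1).round(),'row170',im[170,165:190].mean(1).round())
"
```

```text
tip pred now [184.87834582 186.46812208] mid-tine [182.47014092 162.24960709] handle top [169.34122863  30.21650709]
0.4175 0.2345 [189.50317845 283.64137702]
0.418 0.2349 [189.85447089 283.00259052]
0.4203 0.2339 [194.40167208 282.24104379]
0.412 0.2367 [178.80669014 285.61332341]
[(np.int64(168), np.int64(173)), (np.int64(168), np.int64(174)), (np.int64(168), np.int64(175)), (np.int64(168), np.int64(176)), (np.int64(169), np.int64(175)), (np.int64(169), np.int64(176)), (np.int64(170), np.int64(175)), (np.int64(170), np.int64(176)), (np.int64(171), np.int64(175)), (np.int64(174), np.int64(174)), (np.int64(174), np.int64(175)), (np.int64(175), np.int64(174)), (np.int64(175), np.int64(175)), (np.int64(176), np.int64(174)), (np.int64(176), np.int64(175)), (np.int64(177), np.int64(174)), (np.int64(177), np.int64(175)), (np.int64(178), np.int64(174)), (np.int64(178), np.int64(175)), (np.int64(181), np.int64(174)), (np.int64(181), np.int64(175))]
red u by row [(135, np.int64(166), np.int64(168)), (138, np.int64(166), np.int64(168)), (141, np.int64(166), np.int64(169)), (144, np.int64(167), np.int64(169)), (147, np.int64(168), np.int64(169))]
row171 [123. 121. 122. 119. 125. 125. 119. 216. 134. 124. 127. 124. 124. 123.
 188. 179. 131. 123. 123. 123. 126. 123. 125. 122. 124.] row170 [121. 124. 121. 124. 124. 121. 121. 194. 132. 121. 121. 124. 121. 124.
 197. 165. 130. 136. 132. 143. 123. 122. 122. 121. 124.]
```

```bash
python3 -c "
from h import *
to(.4184,.2357,.175,236.5)"
```

```text
t 8.8 p [0.4204 0.234  0.2245] phi 235.9 F [-0.2  0.1  0.1] w 0.0131 ff 97
turn rows -0.10 shift units [-0.01  0.06  1.24]
```

>>> servo_tool(
  targets=[
    [[0, 0, 0, -0.1], [0, 0.06, 0.4, 0], [0, 0, 0.4, 0], [0, 0, 0.4, 0], [0, 0, 0, 0], [0, 0, 0, 0], [0, 0, 0, 0]],
  ],
)

```text
time_s: 9.65
eef_pos: [0.4185, 0.2356, 0.1771]
ee_rot: [-0.474, 0.881, -0.004, -0.003]
ft_force: [0.5, -0.9, -1.2]
grip_width: 0.0126
finger_force: 97.4
```

```bash
python3 -c "
from h import *
to(.4184,.2357,.148,236.5)
im,_=snap('scene','s4'); it,_=snap('top','t4')
cv2.imwrite('pics/c7.png',np.hstack([cv2.resize(im[140:190,145:195],(400,400),interpolation=2),cv2.resize(it[200:250,145:195],(400,400),interpolation=2)]))"
```

```text
t 9.7 p [0.4185 0.2356 0.1771] phi 236.6 F [ 0.5 -0.9 -1.2] w 0.0126 ff 97
turn rows 0.01 shift units [0.   0.   0.73]
```

View pics/c7.png

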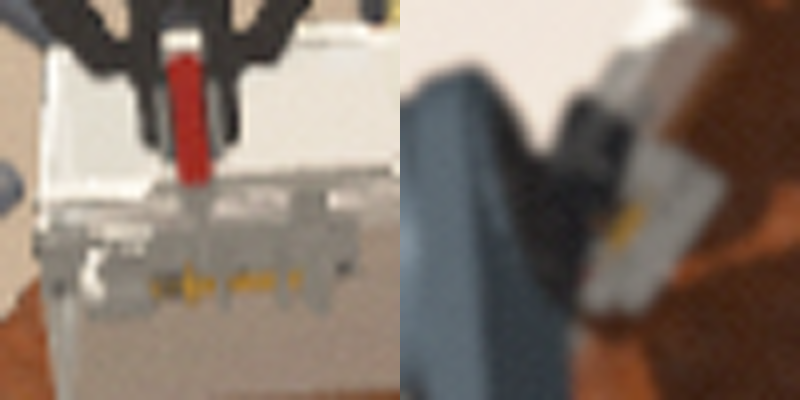

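The red handle's lower end is at (195,182). Extrapolated, the tines end near (205,274), in line with the gap at (207,285). I'll check the height against the model, in the gripped picture as well.

```bash
python3 -c "
from h import *
def red(f,u0,u1,v0,v1):
    h=cv2.cvtColor(cv2.imread(f),cv2.COLOR_BGR2HSV); r=((h[...,0]<7)|(h[...,0]>174))&(h[...,1]>170)&(h[...,2]>80); v,u=np.nonzero(r[v0:v1,u0:u1]); print(f,[(int(k)+v0,u[v==k].mean().round(1)+u0) for k in np.unique(v)][::4],'rows',v.min()+v0,v.max()+v0)
red('pics/scene0.png',215,240,200,240);red('pics/s2.png',215,240,200,240); red('pics/s4.png',160,175,140,170); red('pics/s3.png',155,180,125,160)
for p in((.4432,-.0379,.101),(.4432,-.0379,.046),(.4185,.2356,.1274+.095),(.4185,.2356,.1274+.04),(.4203,.2339,.1748+.04)): print(p,np.round(proj('scene',p),1))
"
```

```text
pics/scene0.png [(212, np.float64(228.5)), (216, np.float64(227.5)), (220, np.float64(227.5)), (224, np.float64(227.2))] rows 212 227
pics/s2.png [(213, np.float64(226.5)), (217, np.float64(226.0)), (221, np.float64(225.5)), (225, np.float64(226.0))] rows 213 227
pics/s4.png [(147, np.float64(168.0)), (151, np.float64(168.0)), (155, np.float64(168.0)), (159, np.float64(168.5))] rows 147 162
pics/s3.png [(134, np.float64(167.0)), (138, np.float64(167.5)), (142, np.float64(167.5)), (146, np.float64(168.0))] rows 134 149
(0.4432, -0.0379, 0.101) [227.9 213.1]
(0.4432, -0.0379, 0.046) [228.2 226.9]
(0.4185, 0.2356, 0.22240000000000001) [167.5 147.3]
(0.4185, 0.2356, 0.16740000000000002) [169.  161.7]
(0.4203, 0.2339, 0.21480000000000002) [168.5 149.3]
```

>>> servo_tool(
  targets=[
    [[0, 0, 0.1, 0], [0, 0, 0.1, 0], [0, 0, 0.1, 0], [0, 0, 0.1, 0], [0, 0, 0, 0], [0, 0, 0, 0]],
  ],
)

```text
time_s: 10.5
eef_pos: [0.4179, 0.2353, 0.1604]
ee_rot: [-0.474, 0.881, -0.004, -0.004]
ft_force: [0.3, -0.6, -0.5]
grip_width: 0.0128
finger_force: 97.4
```

>>> servo_tool(
  targets=[
    [[0, 0, 0.1, 0], [0, 0, 0.1, 0], [0, 0, 0.1, 0], [0, 0, 0, 0], [0, 0, 0, 0], [0, 0, 0, 0]],
  ],
)

```text
time_s: 11.25
eef_pos: [0.418, 0.2352, 0.1485]
ee_rot: [-0.474, 0.881, -0.004, -0.004]
ft_force: [0.3, -0.3, -0.0]
grip_width: 0.0128
finger_force: 97.4
```

>>> servo_tool(
  targets=[
    [[0, 0.1, 0, 0], [0, 0.1, 0, 0], [0, 0.075, 0, 0], [0, 0, 0, 0], [0, 0, 0, 0], [0, 0, 0, 0], [0, 0, 0, 0]],
  ],
)

```text
time_s: 12.12
eef_pos: [0.4089, 0.2414, 0.1486]
ee_rot: [-0.474, 0.881, -0.004, -0.004]
ft_force: [2.3, -1.5, -0.0]
grip_width: 0.0128
finger_force: 97.9
```

```bash
python3 -c "
from h import *
st(); im,d=snap('scene','s5'); cv2.imwrite('pics/c8.png',cv2.resize(im[90:190,120:220],(400,400),interpolation=2))"
```

```text
t 12.1 p [0.4089 0.2414 0.1486] phi 236.6 F [ 2.3 -1.5 -0. ] w 0.0128 ff 98
```

View pics/c8.png

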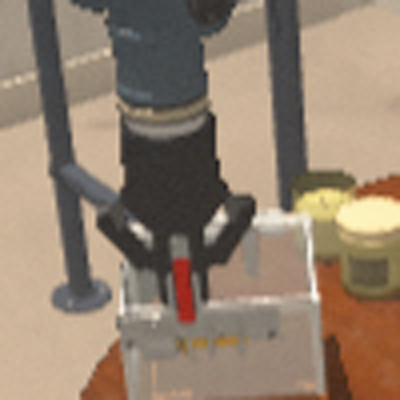

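The lid's white surface is gone and the rim is visible, so the lid may already be rising. I'll push slightly further, then check its height.

>>> servo_tool(
  targets=[
    [[0, 0.05, 0, 0], [0, 0, 0, 0], [0, 0, 0, 0], [0, 0, 0, 0], [0, 0, 0, 0], [0, 0, 0, 0], [0, 0, 0, 0], [0, 0, 0, 0]],
  ],
)

```text
time_s: 13.18
eef_pos: [0.4074, 0.2424, 0.1485]
ee_rot: [-0.474, 0.881, -0.004, -0.004]
ft_force: [4.2, -2.1, 0.8]
grip_width: 0.0131
finger_force: 98.0
```

```bash
python3 -c "
from h import *
st(); im,d=snap('scene','s6'); W=cloud('scene',d); it,dt=snap('top','t6')
c=np.array([.4828,.3047]); u=np.array([np.cos(np.radians(56.5)),np.sin(np.radians(56.5))])
for V in (W,cloud('top',dt)):
    q=(V[...,:2]-c); bx=q@u; by=q@np.array([-u[1],u[0]]); m=(abs(by)<.08)&(bx>-.06)&(bx<.12)&(V[...,2]>.15)&(V[...,2]<.32)
    print(m.sum(), [(z,(int((m&(abs(V[...,2]-z)<.01)).sum()),np.median(bx[m&(abs(V[...,2]-z)<.01)]).round(3))) for z in(.16,.18,.2,.22,.24,.26,.28)])
cv2.imwrite('pics/c9.png',np.hstack([cv2.resize(im[90:190,120:220],(400,400),interpolation=2),cv2.resize(it[150:250,100:200],(400,400),interpolation=2)]))"
```

```text
t 13.2 p [0.4074 0.2424 0.1485] phi 236.6 F [ 4.2 -2.1  0.8] w 0.0131 ff 98
59 [(0.16, (7, np.float64(0.048))), (0.18, (0, np.float64(nan))), (0.2, (52, np.float64(-0.055))), (0.22, (0, np.float64(nan))), (0.24, (0, np.float64(nan))), (0.26, (0, np.float64(nan))), (0.28, (0, np.float64(nan)))]
1231 [(0.16, (614, np.float64(0.034))), (0.18, (396, np.float64(-0.005))), (0.2, (217, np.float64(-0.043))), (0.22, (4, np.float64(-0.053))), (0.24, (0, np.float64(nan))), (0.26, (0, np.float64(nan))), (0.28, (0, np.float64(nan)))]
  return _methods._mean(a, axis=axis, dtype=dtype,
  ret = ret.dtype.type(ret / rcount)
```

View pics/c9.png

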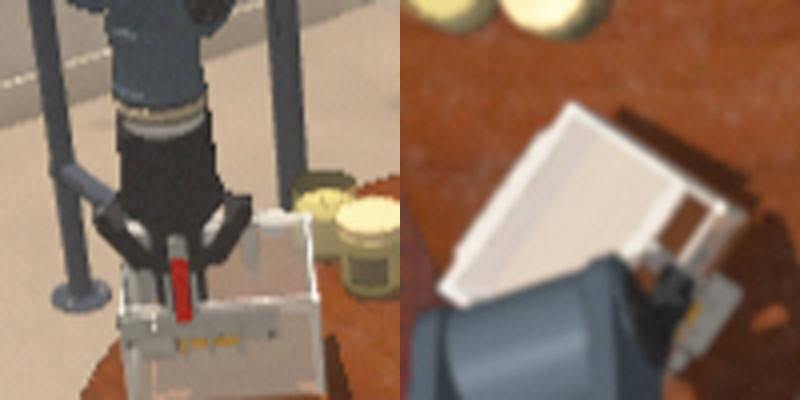

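The lid is free, about 27° up, and held there by the gripper. Lift the fork out, back away toward the dispenser's front, and let the lid open.

>>> servo_tool(
  targets=[
    [[0, -0.2, 0, 0], [0, 0, -0.3, 0], [0, 0, -0.4, 0], [0, 0, -0.4, 0], [0.8, 0, 0, 0], [0.8, 0, 0, 0], [0.8, 0, 0, 0], [0, 0, -0.8, 0], [0, -0.8, 0, 0], [0, -0.8, 0, 0], [0, -0.8, 0, 0], [0, -0.8, 0, 0]],
  ],
)

```text
time_s: 14.78
eef_pos: [0.4667, 0.0881, 0.2259]
ee_rot: [-0.474, 0.881, -0.002, -0.006]
ft_force: [0.6, 1.1, -0.9]
grip_width: 0.0129
finger_force: 99.4
```

```bash
python3 -c "
from h import *
to(.4432,-.0379,.15,186.5)"
```

```text
t 14.8 p [0.4667 0.0881 0.2259] phi 236.5 F [ 0.6  1.1 -0.9] w 0.0129 ff 99
turn rows 8.34 shift units [ 0.94 -3.06  1.9 ]
```

>>> servo_tool(
  targets=[
    [[0, 0, 0, 0.93], [0, 0, 0, 0.93], [0, 0, 0, 0.93], [0, 0, 0, 0.93], [0, 0, 0, 0.93], [0, 0, 0, 0.93], [0, 0, 0, 0.93], [0, 0, 0, 0.93], [0, 0, 0, 0.9], [0, 0, 0, 0], [0, 0, 0, 0]],
  ],
)

```text
time_s: 16.15
eef_pos: [0.4671, 0.0884, 0.2258]
ee_rot: [-0.058, 0.998, -0.005, -0.003]
ft_force: [-1.3, 0.0, -0.2]
grip_width: 0.013
finger_force: 99.3
```

>>> servo_tool(
  targets=[
    [[0.23, -0.76, 0, 0], [0.23, -0.76, 0, 0], [0.23, -0.76, 0, 0], [0.23, -0.76, 0, 0], [0, 0, 0.8, 0], [0, 0, 0.8, 0], [0, 0, 0, 0], [0, 0, 0, 0]],
  ],
)

```text
time_s: 17.15
eef_pos: [0.4455, -0.0376, 0.164]
ee_rot: [-0.057, 0.998, -0.005, -0.002]
ft_force: [0.8, -0.3, -0.4]
grip_width: 0.013
finger_force: 99.3
```

```bash
python3 -W ignore -c "
from h import *
to(.4432,-.0379,.058,186.5)
it,dt=snap('top','t7'); V=cloud('top',dt)
c=np.array([.4828,.3047]); u=np.array([np.cos(np.radians(56.5)),np.sin(np.radians(56.5))])
q=(V[...,:2]-c); bx=q@u; by=q@np.array([-u[1],u[0]]); m=(abs(by)<.08)&(bx>-.06)&(bx<.12)&(V[...,2]>.15)&(V[...,2]<.32)
print([(z,(int((m&(abs(V[...,2]-z)<.01)).sum()),np.median(bx[m&(abs(V[...,2]-z)<.01)]).round(3))) for z in(.16,.18,.2,.22,.24,.26,.28)])"
```

```text
t 17.1 p [ 0.4455 -0.0376  0.164 ] phi 186.6 F [ 0.8 -0.3 -0.4] w 0.0130 ff 99
turn rows 0.01 shift units [ 0.06 -0.    2.65]
[(0.16, (124, np.float64(0.065))), (0.18, (127, np.float64(0.066))), (0.2, (127, np.float64(0.067))), (0.22, (128, np.float64(0.067))), (0.24, (131, np.float64(0.068))), (0.26, (144, np.float64(0.068))), (0.28, (213, np.float64(0.072)))]
```

The lid stands fully upright. Lower the key into its pocket.

>>> servo_tool(
  targets=[
    [[0.06, 0, 0.5, 0], [0, 0, 0.5, 0], [0, 0, 0.4, 0], [0, 0, 0, 0], [0, 0, 0, 0]],
  ],
)

```text
time_s: 17.82
eef_pos: [0.4433, -0.0386, 0.1083]
ee_rot: [-0.057, 0.998, -0.006, -0.001]
ft_force: [0.1, -0.4, -0.6]
grip_width: 0.0127
finger_force: 99.3
```

```bash
python3 -c "
from h import *
to(.4432,-.0379,.057,186.5)"
```

```text
t 17.8 p [ 0.4433 -0.0386  0.1083] phi 186.6 F [ 0.1 -0.4 -0.6] w 0.0127 ff 99
turn rows 0.01 shift units [0.   0.02 1.28]
```

>>> servo_tool(
  targets=[
    [[0, 0.02, 0.25, 0], [0, 0, 0.25, 0], [0, 0, 0.25, 0], [0, 0, 0.25, 0], [0, 0, 0.25, 0], [0, 0, 0, 0], [0, 0, 0, 0]],
  ],
)

```text
time_s: 18.7
eef_pos: [0.4421, -0.0381, 0.0572]
ee_rot: [-0.057, 0.998, -0.005, -0.002]
ft_force: [1.0, -0.0, -0.6]
grip_width: 0.0128
finger_force: 99.7
```

>>> servo_tool(
  targets=[
    [[0, 0, 0.04, 0], [0, 0, 0, 0], [0, 0, 0, 0]],
  ],
)

```text
time_s: 19.08
eef_pos: [0.4422, -0.0382, 0.0558]
ee_rot: [-0.057, 0.998, -0.005, -0.002]
ft_force: [-0.4, -0.3, -0.7]
grip_width: 0.0129
finger_force: 99.7
```

>>> servo_tool(
  targets=[
    [[0, 0, 0, 0], [0, 0, 0, 0], [0, 0, 0, 0], [0, 0, 0, 0], [0, 0, -0.4, 0], [0, 0, -0.8, 0], [0, 0, -0.8, 0], [0, 0, -0.8, 0], [0, 0.8, 0, 0], [0, 0.8, 0, 0], [0, 0.8, 0, 0], [0, 0.8, 0, 0]],
  ],
  claw=100,
)

```text
time_s: 20.58
eef_pos: [0.4276, 0.0911, 0.1664]
ee_rot: [-0.057, 0.998, -0.005, -0.002]
ft_force: [0.7, 0.5, -0.4]
grip_width: 0.0853
finger_force: 0.0
```

```bash
cat > m.py <<'E'
from h import *
st(); im,d=snap('top','tm'); W=cloud('top',d); hsv=cv2.cvtColor(im,cv2.COLOR_BGR2HSV)
m=(W[...,2]>.010)&(W[...,2]<.03)&(W[...,1]<-.07)&(W[...,1]>-.31)&(W[...,0]>.33)&(W[...,0]<.56)&(hsv[...,2]>140)
b=im[...,0].astype(int); m=cv2.resize(m.astype(np.uint8),None,fx=8,fy=8,interpolation=cv2.INTER_LINEAR)
k,l,s,c=cv2.connectedComponentsWithStats(m)
for i in range(1,k):
    if s[i,4]>64*25:
        p=np.argwhere(l==i)[:,::-1]; q=np.array([ray('top',(u+.5)/8-.5,(v+.5)/8-.5,.019)[:2] for u,v in p[::5]])
        r=cv2.minAreaRect((q*1000).astype(np.float32)); e,V=np.linalg.eigh(np.cov(q.T)); a=np.degrees(np.arctan2(V[1,1],V[0,1]))%180
        print('melt',((c[i]+.5)/8).round(1),'xy',q.mean(0).round(4),'std',np.sqrt(e*12).round(3),'long axis pca %.0f'%a,'rect',np.round(r[1]),round(r[2]))
E
python3 m.py; python3 -c "
from h import *
im,_=snap('scene','s8')
h=cv2.cvtColor(im,cv2.COLOR_BGR2HSV); r=((h[...,0]<7)|(h[...,0]>174))&(h[...,1]>170)&(h[...,2]>80); v,u=np.nonzero(r[195:245,210:245]); print('red',[(int(k)+195,u[v==k].mean().round(1)+210) for k in np.unique(v)][::3])
cv2.imwrite('pics/c10.png',cv2.resize(im[190:330,200:370],(800,600),interpolation=2))"
```

```text
t 20.6 p [0.4276 0.0911 0.1664] phi 186.5 F [ 0.7  0.5 -0.4] w 0.0853 ff 0
melt [321.2 201.9] xy [ 0.5239 -0.2428] std [0.024 0.03 ] long axis pca 33 rect [30. 26.] 45
melt [303.1 214.6] xy [ 0.4816 -0.1827] std [0.023 0.028] long axis pca 116 rect [25. 31.] 28
melt [289.5 231.5] xy [ 0.426  -0.1378] std [0.023 0.029] long axis pca 91 rect [22. 29.] 0
red [(212, np.float64(227.5)), (215, np.float64(227.5)), (218, np.float64(226.0)), (221, np.float64(227.0)), (224, np.float64(227.5)), (227, np.float64(227.5))]Traceback (most recent call last):
  File "m.py", line 8, in <module>
    p=np.argwhere(l==i)[:,::-1]; q=np.array([ray('top',(u+.5)/8-.5,(v+.5)/8-.5,.019)[:2] for u,v in p[::5]])
                                             ~~~^^^^^^^^^^^^^^^^^^^^^^^^^^^^^^^^^^^^
  File "h.py", line 7, in ray
    m,R,t=cam(n); d=R.T@np.array([(u-m['cx'])/m['fx'],(v-m['cy'])/m['fy'],1]); c=-R.T@t
          ~~~^^^
  File "h.py", line 4, in cam
    m=manip.camera_model(n); R=cv2.Rodrigues(np.array(m['rvec'],float))[0]; t=np.array(m['tvec'],float).ravel()
ValueError: time passes only in moves, steps and waits
```

View pics/c10.png

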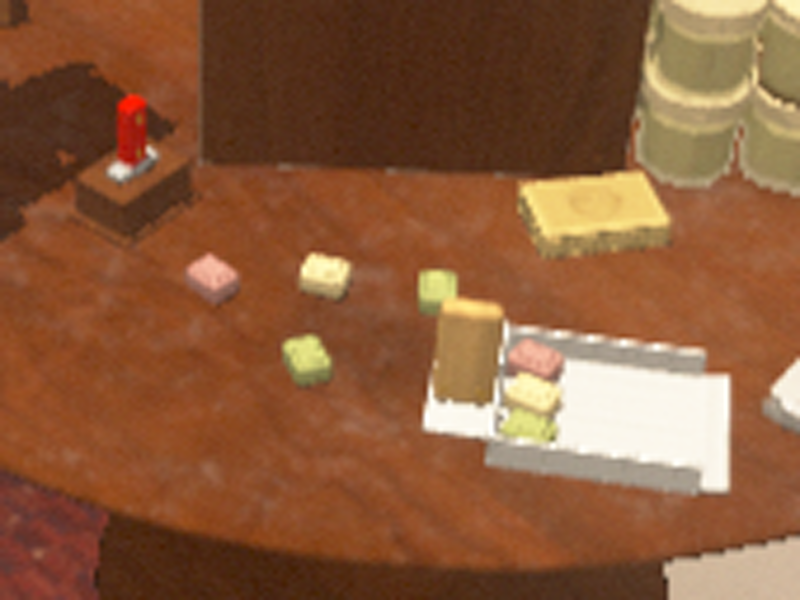

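The key stands upright in its block. All four loose melts and the three in the tray are where they were at the start. Now pick the pink one.

```bash
sed -i 's/^def cam(n):/import functools\n@functools.cache\ndef cam(n):/' h.py; python3 m.py; python3 -c "
from h import *
p=to(.426,-.1378,.07,181.); "
```

```text
t 20.7 p [0.4267 0.0923 0.1663] phi 186.7 F [-0.2 -0.6 -0. ] w 0.0856 ff 0
melt [321.2 201.7] xy [ 0.5243 -0.2429] std [0.023 0.03 ] long axis pca 40 rect [30. 24.] 45
melt [303.1 214.5] xy [ 0.4818 -0.1826] std [0.023 0.028] long axis pca 122 rect [25. 32.] 31
melt [289.5 231.5] xy [ 0.426  -0.1378] std [0.023 0.029] long axis pca 91 rect [22. 29.] 0
melt [319.1 234.4] xy [ 0.417  -0.2346] std [0.023 0.029] long axis pca 71 rect [31. 26.] 64
t 20.7 p [0.4274 0.0911 0.1663] phi 186.7 F [-0.4 -1.   0.6] w 0.0851 ff 0
turn rows 0.95 shift units [ 0.13 -5.72  2.41]
```

>>> servo_tool(
  targets=[
    [[0, 0, 0, 0.95], [0.02, -0.9, 0, 0], [0.02, -0.9, 0, 0], [0.02, -0.9, 0, 0], [0.02, -0.9, 0, 0], [0.02, -0.9, 0, 0], [0.02, -0.9, 0, 0], [0, -0.32, 0, 0], [0, 0, 0.8, 0], [0, 0, 0.8, 0], [0, 0, 0.8, 0], [0, 0, 0, 0]],
  ],
  claw=80,
  force=40,
)

```text
time_s: 22.22
eef_pos: [0.4245, -0.1388, 0.0712]
ee_rot: [-0.007, 1.0, -0.004, -0.004]
ft_force: [-0.3, 0.1, 0.4]
grip_width: 0.0682
finger_force: 0.0
```

```bash
python3 -c "
from h import *
to(.426,-.1378,.003)"
```

```text
t 22.2 p [ 0.4245 -0.1388  0.0712] phi 180.8 F [-0.3  0.1  0.4] w 0.0682 ff 0
turn rows -0.00 shift units [-0.04  0.02  1.71]
```

>>> servo_tool(
  targets=[
    [[-0.04, 0.02, 0.5, 0], [0, 0, 0.6, 0], [0, 0, 0.6, 0], [0, 0, 0, 0], [0, 0, 0, 0]],
  ],
)

```text
time_s: 22.85
eef_pos: [0.4281, -0.1399, 0.006]
ee_rot: [-0.007, 1.0, -0.006, -0.001]
ft_force: [0.5, 0.1, 0.4]
grip_width: 0.0682
finger_force: 0.0
```

>>> servo_tool(
  targets=[
    [[0, 0, 0, 0], [0, 0, 0, 0], [0, 0, 0, 0], [0, 0, 0, 0], [0, 0, -0.8, 0], [0, 0, -0.9, 0], [0, 0, -0.5, -0.9], [0, 0, 0, -0.9], [0, 0, 0, -0.9], [0, 0, 0, -0.9], [0, 0, 0, -0.9], [0, 0, 0, -0.9]],
  ],
  claw=0,
)

```text
time_s: 24.35
eef_pos: [0.4277, -0.1385, 0.0931]
ee_rot: [-0.287, 0.958, -0.005, -0.003]
ft_force: [-0.7, -0.0, -0.5]
grip_width: 0.029
finger_force: 40.1
```

```bash
python3 -c "
from h import *
p=to(.5504,-.3951,.09,217); to(.5504,-.3951,.013,p=p)"
```

```text
t 24.4 p [ 0.4277 -0.1385  0.0931] phi 213.4 F [-0.7 -0.  -0.5] w 0.0290 ff 40
turn rows -0.60 shift units [ 1.41 -6.97  0.08]
turn rows 0.00 shift units [0.   0.   1.92]
```

>>> servo_tool(
  targets=[
    [[0, 0, -0.5, -0.6], [0.18, -0.87, 0, 0], [0.18, -0.87, 0, 0], [0.18, -0.87, 0, 0], [0.18, -0.87, 0, 0], [0.18, -0.87, 0, 0], [0.18, -0.87, 0, 0], [0.18, -0.87, 0, 0], [0.15, -0.88, 0.3, 0], [0, 0, 0.8, 0], [0, 0, 0.8, 0], [0, 0, 0.5, 0]],
  ],
)

```text
time_s: 25.85
eef_pos: [0.5573, -0.3806, 0.0177]
ee_rot: [-0.295, 0.955, -0.019, -0.026]
ft_force: [-0.8, -0.5, 0.4]
grip_width: 0.0291
finger_force: 40.5
```

>>> servo_tool(
  targets=[
    [[0, 0, 0, 0], [0, 0, 0, 0], [0, 0, 0, 0]],
  ],
)

```text
time_s: 26.22
eef_pos: [0.559, -0.3819, 0.0209]
ee_rot: [-0.295, 0.955, -0.022, -0.025]
ft_force: [-1.0, -0.6, -1.5]
grip_width: 0.0291
finger_force: 40.4
```

```bash
python3 -c "
from h import *
to(.5504,-.3951,.013,217)"
```

```text
t 26.2 p [ 0.559  -0.3819  0.0209] phi 214.3 F [-1.  -0.6 -1.5] w 0.0291 ff 40
turn rows -0.45 shift units [ 0.37 -0.13  0.2 ]
```

>>> servo_tool(
  targets=[
    [[0, 0, -0.2, 0.9], [0, 0, 0, 0.9], [0, 0, 0, 0.2], [0, 0, 0, 0], [0, 0, 0, 0], [0, 0, 0, 0]],
  ],
)

```text
time_s: 26.98
eef_pos: [0.5587, -0.3809, 0.0273]
ee_rot: [-0.193, 0.981, -0.023, -0.023]
ft_force: [-0.5, -0.1, -0.1]
grip_width: 0.0286
finger_force: 40.0
```

```bash
python3 -c "
from h import *
to(.5504,-.3951,.013);print(manip.get_obs()['joints'],manip.get_obs()['ee_rot'])"
```

```text
t 27.0 p [ 0.5587 -0.3809  0.0273] phi 202.3 F [-0.5 -0.1 -0.1] w 0.0286 ff 40
turn rows -0.00 shift units [ 0.33 -0.25  0.36]
[-0.73435915  0.84835348  1.42250927 -0.08584101  0.86332639 -2.63900876] [-0.19337754  0.98057193 -0.02320169 -0.02335586]
```

```bash
cat >> h.py <<'E'
from scipy.spatial.transform import Rotation as Ro
def to(x,y,z,phi=None,p=None):
    """units to go: turn rows first, then shift along the turned tool axes (true tilt included)"""
    o=manip.get_obs(); R=Ro.from_quat(o['ee_rot']); p0,ph=st() if p is None else p; phi=ph if phi is None else phi
    turn=-((phi-ph+180)%360-180)/6
    if p is not None: R=R*Ro.from_euler('z',-(phi-(np.degrees(2*np.arctan2(o['ee_rot'][1],o['ee_rot'][0]))))*1,degrees=True)
    else: R=R*Ro.from_euler('z',turn*6,degrees=True)
    d=np.array([x,y,z])-p0
    print('turn rows %.2f'%turn,'shift units',(R.as_matrix().T@d/.04).round(2),'j6 %.2f'%o['joints'][5],'zaxis',R.as_matrix()[:,2].round(3)); return (np.array([x,y,z]),phi)
E
python3 -c "
from h import *
to(.5504,-.3951,.018)"
```

```text
t 27.0 p [ 0.5587 -0.3809  0.0273] phi 202.3 F [-0.5 -0.1 -0.1] w 0.0286 ff 40
turn rows -0.00 shift units [ 0.31 -0.24  0.26] j6 -2.64 zaxis [-0.037 -0.055 -0.998]
```

>>> servo_tool(
  targets=[
    [[0.31, -0.24, 0, 0], [0, 0, 0.28, 0], [0, 0, 0, 0], [0, 0, 0, 0]],
  ],
)

```text
time_s: 27.48
eef_pos: [0.5503, -0.3948, 0.0167]
ee_rot: [-0.193, 0.981, -0.023, -0.024]
ft_force: [0.5, 0.1, 0.0]
grip_width: 0.029
finger_force: 40.0
```

>>> servo_tool(
  targets=[
    [[0, 0, 0, 0], [0, 0, 0, 0], [0, 0, -0.4, 0], [0, 0, -0.8, 0], [0, 0, -0.9, 0], [0, 0, -0.2, 0.9], [0, 0, 0, 0.9], [0, 0, 0, 0.9], [0, 0, 0, 0.9], [0, 0, 0, 0.9], [0, 0, 0, 0.9], [0, 0, 0, 0.9]],
  ],
  claw=60,
)

```text
time_s: 28.98
eef_pos: [0.5542, -0.3902, 0.1105]
ee_rot: [0.136, 0.99, -0.03, -0.014]
ft_force: [0.3, 0.1, 0.0]
grip_width: 0.0512
finger_force: 0.0
```

```bash
python3 -c "
from h import *
to(.417,-.2346,.06,161)"
```

```text
t 29.0 p [ 0.5542 -0.3902  0.1105] phi 164.3 F [0.3 0.1 0. ] w 0.0512 ff 0
turn rows 0.55 shift units [4.49 2.64 1.17] j6 -2.01 zaxis [-0.036 -0.056 -0.998]
```

>>> servo_tool(
  targets=[
    [[0.9, 0.53, 0, 0.55], [0.9, 0.53, 0, 0], [0.9, 0.53, 0, 0], [0.9, 0.53, 0, 0], [0.89, 0.52, 0, 0], [0, 0, 0.8, 0], [0, 0, 0.4, 0], [0, 0, 0, 0], [0, 0, 0, 0]],
  ],
  claw=70,
)

```text
time_s: 30.1
eef_pos: [0.415, -0.237, 0.0586]
ee_rot: [0.163, 0.986, -0.03, -0.013]
ft_force: [0.0, -0.3, -0.2]
grip_width: 0.0598
finger_force: 0.0
```

```bash
python3 m.py; python3 -c "
from h import *
to(.417,-.2346,.006,161)"
```

```text
t 30.1 p [ 0.415  -0.237   0.0586] phi 161.2 F [ 0.  -0.3 -0.2] w 0.0598 ff 0
melt [321.2 201.6] xy [ 0.5248 -0.243 ] std [0.022 0.029] long axis pca 46 rect [30. 24.] 45
t 30.1 p [ 0.415  -0.2371  0.0587] phi 161.2 F [-0.7  0.7  0.5] w 0.0595 ff 0
turn rows 0.03 shift units [-0.05  0.16  1.31] j6 -1.85 zaxis [-0.035 -0.056 -0.998]
```

>>> servo_tool(
  targets=[
    [[-0.05, 0.16, 0.5, 0], [0, 0, 0.5, 0], [0, 0, 0.33, 0], [0, 0, 0, 0], [0, 0, 0, 0]],
  ],
)

```text
time_s: 30.78
eef_pos: [0.4166, -0.2343, 0.0046]
ee_rot: [0.163, 0.986, -0.03, -0.013]
ft_force: [0.4, -0.3, -0.1]
grip_width: 0.0599
finger_force: 0.0
```

>>> servo_tool(
  targets=[
    [[0, 0, 0, 0], [0, 0, 0, 0], [0, 0, 0, 0], [0, 0, -0.8, 0], [0, 0, -0.9, 0], [0, 0, -0.9, 0], [0, 0, 0, -0.96], [0, 0, 0, -0.96], [0, 0, 0, -0.96], [0, 0, 0, -0.96], [0, 0, 0, -0.96], [0, 0, 0, 0]],
  ],
  claw=0,
)

```text
time_s: 32.28
eef_pos: [0.42, -0.2282, 0.108]
ee_rot: [-0.086, 0.996, -0.026, -0.021]
ft_force: [-0.3, 0.5, 0.2]
grip_width: 0.0288
finger_force: 39.9
```

```bash
python3 -c "
from h import *
to(.5152,-.4215,.105); to(.5152,-.4215,.017)"
```

```text
t 32.3 p [ 0.42   -0.2282  0.108 ] phi 189.9 F [-0.3  0.5  0.2] w 0.0288 ff 40
turn rows -0.00 shift units [-1.52 -5.16  0.25] j6 -2.36 zaxis [-0.037 -0.055 -0.998]
t 32.3 p [ 0.42   -0.2282  0.108 ] phi 189.9 F [-0.3  0.5  0.2] w 0.0288 ff 40
turn rows -0.00 shift units [-1.62 -5.06  2.45] j6 -2.36 zaxis [-0.037 -0.055 -0.998]
```

>>> servo_tool(
  targets=[
    [[0, 0, -0.6, 0], [-0.26, -0.85, 0, 0], [-0.26, -0.85, 0, 0], [-0.26, -0.85, 0, 0], [-0.26, -0.85, 0, 0], [-0.26, -0.85, 0, 0], [-0.32, -0.81, 0.4, 0], [0, 0, 0.8, 0], [0, 0, 0.8, 0], [0, 0, 0.6, 0], [0, 0, 0, 0], [0, 0, 0, 0]],
  ],
)

```text
time_s: 33.78
eef_pos: [0.5166, -0.421, 0.0355]
ee_rot: [-0.087, 0.996, -0.026, -0.02]
ft_force: [-0.3, -0.1, -0.3]
grip_width: 0.0291
finger_force: 39.9
```

```bash
python3 -c "
from h import *
to(.5152,-.4215,.016)"
```

```text
t 33.8 p [ 0.5166 -0.421   0.0355] phi 189.9 F [-0.3 -0.1 -0.3] w 0.0291 ff 40
turn rows -0.00 shift units [0.02 0.02 0.49] j6 -2.51 zaxis [-0.036 -0.056 -0.998]
```

>>> servo_tool(
  targets=[
    [[0, 0, 0.48, 0], [0, 0, 0, 0], [0, 0, 0, 0]],
  ],
)

```text
time_s: 34.15
eef_pos: [0.5155, -0.4216, 0.0155]
ee_rot: [-0.087, 0.996, -0.026, -0.021]
ft_force: [-0.1, 0.5, -0.4]
grip_width: 0.0291
finger_force: 39.9
```

>>> servo_tool(
  targets=[
    [[0, 0, 0, 0], [0, 0, 0, 0], [0, 0, -0.4, 0], [0, 0, -0.8, 0.9], [0, 0, -0.9, 0.9], [0, 0, -0.3, 0.9], [0, 0, 0, 0.9], [0, 0, 0, 0.9], [0, 0, 0, 0.9], [0, 0, 0, 0.9], [0, 0, 0, 0.9], [0, 0, 0, 0.9]],
  ],
  claw=60,
)

```text
time_s: 35.65
eef_pos: [0.5194, -0.4166, 0.1128]
ee_rot: [0.332, 0.943, -0.032, -0.008]
ft_force: [0.5, 0.3, -0.0]
grip_width: 0.0515
finger_force: 0.0
```

```bash
python3 -c "
from h import *
to(.5248,-.243,.06,134)"
```

```text
t 35.6 p [ 0.5194 -0.4166  0.1128] phi 141.2 F [ 0.5  0.3 -0. ] w 0.0515 ff 0
turn rows 1.20 shift units [3.05 3.19 1.07] j6 -1.67 zaxis [-0.036 -0.056 -0.998]
```

>>> servo_tool(
  targets=[
    [[0, 0, 0, 0.6], [0, 0, 0, 0.6], [0.76, 0.8, 0, 0], [0.76, 0.8, 0, 0], [0.76, 0.8, 0, 0], [0.77, 0.79, 0, 0], [0, 0, 0.6, 0], [0, 0, 0.5, 0], [0, 0, 0, 0], [0, 0, 0, 0]],
  ],
  claw=70,
)

```text
time_s: 36.9
eef_pos: [0.5244, -0.2432, 0.0587]
ee_rot: [0.389, 0.921, -0.033, -0.005]
ft_force: [-0.5, 0.2, -0.1]
grip_width: 0.0598
finger_force: 0.0
```

```bash
python3 m.py; python3 -c "
from h import *
to(.5248,-.243,.006,134)"
```

```text
t 36.9 p [ 0.5244 -0.2432  0.0587] phi 134.2 F [-0.5  0.2 -0.1] w 0.0598 ff 0
t 37.0 p [ 0.5244 -0.2433  0.0588] phi 134.2 F [ 0.7 -0.1 -0.4] w 0.0601 ff 0
turn rows 0.03 shift units [0.02 0.1  1.32] j6 -1.29 zaxis [-0.035 -0.056 -0.998]
```

>>> servo_tool(
  targets=[
    [[0.02, 0.1, 0.5, 0], [0, 0, 0.5, 0], [0, 0, 0.33, 0], [0, 0, 0, 0], [0, 0, 0, 0]],
  ],
)

```text
time_s: 37.58
eef_pos: [0.5245, -0.2426, 0.0049]
ee_rot: [0.389, 0.921, -0.032, -0.006]
ft_force: [0.9, -0.3, 0.3]
grip_width: 0.0596
finger_force: 0.0
```

>>> servo_tool(
  targets=[
    [[0, 0, 0, 0], [0, 0, 0, 0], [0, 0, 0, 0], [0, 0, -0.8, 0], [0, 0, -0.9, 0], [0, 0, -0.8, 0], [0, 0, 0, 0.9], [0, 0, 0, 0.3], [0, 0, 0, 0]],
  ],
  claw=0,
)

```text
time_s: 38.7
eef_pos: [0.5273, -0.2365, 0.1035]
ee_rot: [0.446, 0.895, -0.033, -0.005]
ft_force: [0.6, 0.6, 0.3]
grip_width: 0.0291
finger_force: 39.7
```

```bash
python3 -c "
from h import *
to(.5225,-.3697,.1); to(.5225,-.3697,.017)"
```

```text
t 38.7 p [ 0.5273 -0.2365  0.1035] phi 127.0 F [0.6 0.6 0.3] w 0.0291 ff 40
turn rows -0.00 shift units [-2.58 -2.09  0.27] j6 -1.17 zaxis [-0.038 -0.054 -0.998]
t 38.7 p [ 0.5273 -0.2365  0.1035] phi 127.0 F [0.6 0.6 0.3] w 0.0291 ff 40
turn rows -0.00 shift units [-2.54 -1.96  2.34] j6 -1.17 zaxis [-0.038 -0.054 -0.998]
```

>>> servo_tool(
  targets=[
    [[-0.8, -0.65, 0, 0], [-0.8, -0.65, 0, 0], [-0.94, -0.68, 0.3, 0], [0, 0, 0.8, 0], [0, 0, 0.8, 0], [0, 0, 0.4, 0], [0, 0, 0, 0], [0, 0, 0, 0], [0, 0, 0, 0]],
  ],
)

```text
time_s: 39.83
eef_pos: [0.5232, -0.3709, 0.0207]
ee_rot: [0.446, 0.894, -0.033, -0.003]
ft_force: [-0.1, 0.1, -0.4]
grip_width: 0.0291
finger_force: 39.6
```

>>> servo_tool(
  targets=[
    [[0, 0, 0, 0], [0, 0, 0, 0], [0, 0, -0.4, 0], [0, 0, -0.8, 0], [0, 0, -0.8, 0], [0, 0, -0.4, 0.9], [0, 0, 0, 0.9], [0, 0, 0, 0]],
  ],
  claw=50,
)

```text
time_s: 40.83
eef_pos: [0.5262, -0.3653, 0.1165]
ee_rot: [0.528, 0.849, -0.033, -0.0]
ft_force: [0.2, -0.1, -0.7]
grip_width: 0.0423
finger_force: 0.0
```

```bash
python3 -c "
from h import *
to(.4818,-.1826,.06,119)"
```

```text
t 40.8 p [ 0.5262 -0.3653  0.1165] phi 116.3 F [ 0.2 -0.1 -0.7] w 0.0423 ff 0
turn rows -0.46 shift units [4.57 1.32 1.19] j6 -1.16 zaxis [-0.035 -0.056 -0.998]
```

>>> servo_tool(
  targets=[
    [[0, 0, 0, -0.46], [0.91, 0.26, 0, 0], [0.91, 0.26, 0, 0], [0.91, 0.26, 0, 0], [0.91, 0.26, 0, 0], [0.93, 0.28, 0, 0], [0, 0, 0.6, 0], [0, 0, 0.6, 0], [0, 0, 0, 0], [0, 0, 0, 0]],
  ],
  claw=70,
)

```text
time_s: 42.08
eef_pos: [0.4821, -0.1828, 0.0592]
ee_rot: [0.507, 0.861, -0.033, -0.002]
ft_force: [0.4, 0.6, 0.3]
grip_width: 0.06
finger_force: 0.0
```

```bash
python3 -c "
from h import *
to(.4818,-.1826,.005,119)
im,d=snap('scene','s9'); cv2.imwrite('pics/c11.png',cv2.resize(im[190:330,200:370],(800,600),interpolation=2))"
```

```text
t 42.1 p [ 0.4821 -0.1828  0.0592] phi 119.0 F [0.4 0.6 0.3] w 0.0600 ff 0
turn rows -0.00 shift units [0.05 0.08 1.35] j6 -0.96 zaxis [-0.036 -0.055 -0.998]
```

View pics/c11.png

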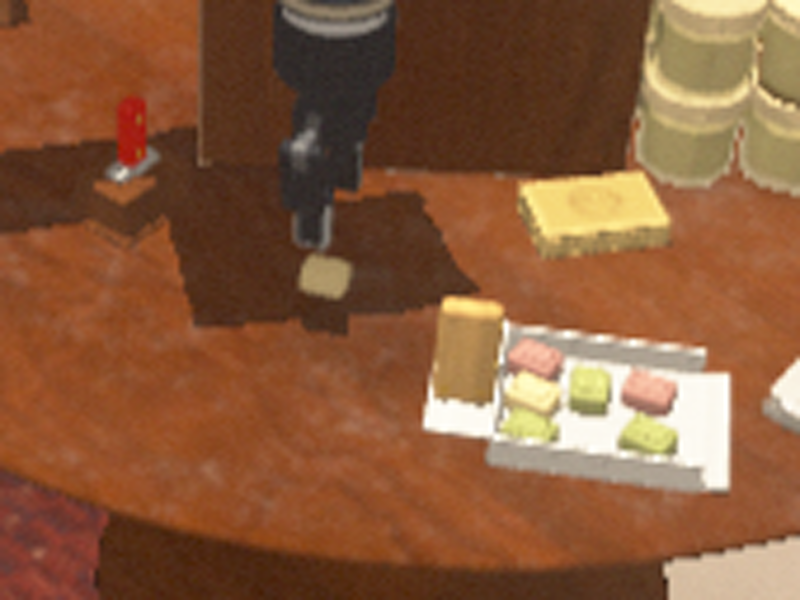

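All six melts lie flat in the tray with a free spot at (590,425). The last melt (325,275) is right below the gripper.

>>> servo_tool(
  targets=[
    [[0.05, 0.08, 0.5, 0], [0, 0, 0.5, 0], [0, 0, 0.34, 0], [0, 0, 0, 0], [0, 0, 0, 0]],
  ],
)

```text
time_s: 42.75
eef_pos: [0.4819, -0.1824, 0.0055]
ee_rot: [0.508, 0.861, -0.033, -0.001]
ft_force: [1.0, -0.8, -1.2]
grip_width: 0.0597
finger_force: 0.0
```

>>> servo_tool(
  targets=[
    [[0, 0, 0, 0], [0, 0, 0, 0], [0, 0, 0, 0], [0, 0, -0.8, 0], [0, 0, -0.9, 0], [0, 0, -0.9, 0], [0, 0, 0, -0.9], [0, 0, 0, -0.45], [0, 0, 0, 0]],
  ],
  claw=0,
)

```text
time_s: 43.88
eef_pos: [0.4852, -0.1764, 0.1088]
ee_rot: [0.446, 0.895, -0.033, -0.004]
ft_force: [0.1, 0.2, -0.5]
grip_width: 0.0231
finger_force: 39.5
```

```bash
python3 -c "
from h import *
to(.4965,-.3917,.12); to(.4965,-.3917,.024)"
```

```text
t 43.9 p [ 0.4852 -0.1764  0.1088] phi 127.0 F [ 0.1  0.2 -0.5] w 0.0231 ff 39
turn rows -0.00 shift units [-4.47 -3.02  0.01] j6 -1.10 zaxis [-0.037 -0.055 -0.998]
t 43.9 p [ 0.4852 -0.1764  0.1088] phi 127.0 F [ 0.1  0.2 -0.5] w 0.0231 ff 39
turn rows -0.00 shift units [-4.42 -2.88  2.4 ] j6 -1.10 zaxis [-0.037 -0.055 -0.998]
```

>>> servo_tool(
  targets=[
    [[0, 0, -0.6, 0], [-0.88, -0.6, 0, 0], [-0.88, -0.6, 0, 0], [-0.88, -0.6, 0, 0], [-0.88, -0.6, 0, 0], [-0.9, -0.48, 0.4, 0], [0, 0, 0.8, 0], [0, 0, 0.8, 0], [0, 0, 0.6, 0], [0, 0, 0.4, 0], [0, 0, 0, 0], [0, 0, 0, 0]],
  ],
)

```text
time_s: 45.38
eef_pos: [0.4971, -0.3924, 0.0246]
ee_rot: [0.446, 0.895, -0.033, -0.004]
ft_force: [-0.4, -0.2, -1.0]
grip_width: 0.0227
finger_force: 39.4
```

>>> servo_tool(
  targets=[
    [[0, 0, 0, 0], [0, 0, 0, 0], [0, 0, -0.4, 0], [0, 0, -0.8, 0], [0, 0, -0.9, 0], [0, 0, -0.9, 0], [0, 0, 0, 0], [0, 0, 0, 0]],
  ],
  claw=45,
)

```text
time_s: 46.38
eef_pos: [0.5008, -0.385, 0.144]
ee_rot: [0.446, 0.895, -0.033, -0.004]
ft_force: [0.1, 0.2, -0.2]
grip_width: 0.0382
finger_force: 0.0
```

```bash
python3 -c "
from h import *
to(.4648,-.318,.12); o=manip.get_obs(); print(o['joints'])
im,d=snap('scene','s10'); cv2.imwrite('pics/c12.png',cv2.resize(im[230:310,270:370],(750,600),interpolation=2))
it,d=snap('top','t10')
W=cloud('top',d);m=(W[...,2]>.075)&(W[...,2]<.1)&(abs(W[...,0]-.465)<.04)&(abs(W[...,1]+.318)<.04)
print(m.sum(),W[m].mean(0) if m.any() else 0,cv2.minAreaRect(W[m][:,:2].astype(np.float32)*1000) if m.any() else 0)"
```

```text
t 46.4 p [ 0.5008 -0.385   0.144 ] phi 127.1 F [ 0.1  0.2 -0.2] w 0.0382 ff 0
turn rows -0.00 shift units [1.89 0.33 0.54] j6 -1.41 zaxis [-0.037 -0.055 -0.998]
[-0.8014467   0.63952507  1.49557895 -0.07694498  0.99404875 -1.40661639]
53 [ 0.46698972 -0.31637021  0.0879632 ] ((467.32958984375, -317.9140319824219), (13.533047676086426, 35.80750274658203), 40.36915588378906)
```

View pics/c12.png

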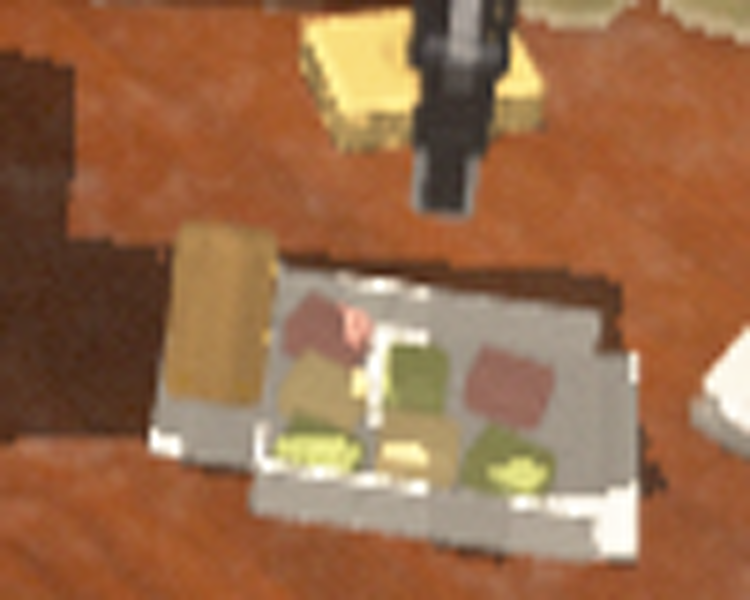

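All seven melts are in the tray. Now take the tray by its fin.

>>> servo_tool(
  targets=[
    [[0.63, 0.11, 0, -0.15], [0.63, 0.11, 0, 0], [0.6, 0.11, 0, 0], [0, 0, 0.54, 0], [0, 0, 0, 0], [0, 0, 0, 0]],
  ],
  claw=60,
)

```text
time_s: 47.22
eef_pos: [0.4652, -0.3199, 0.1193]
ee_rot: [0.439, 0.898, -0.033, -0.005]
ft_force: [0.0, -0.0, 0.0]
grip_width: 0.051
finger_force: 0.0
```

```bash
python3 -c "
from h import *
to(.4658,-.318,.052)"
```

```text
t 47.2 p [ 0.4652 -0.3199  0.1193] phi 127.9 F [ 0. -0.  0.] w 0.0510 ff 0
turn rows -0.00 shift units [0.06 0.15 1.68] j6 -1.37 zaxis [-0.037 -0.054 -0.998]
```

>>> servo_tool(
  targets=[
    [[0.06, 0.15, 0, 0], [0, 0, 0.5, 0], [0, 0, 0.5, 0], [0, 0, 0.4, 0], [0, 0, 0.28, 0], [0, 0, 0, 0], [0, 0, 0, 0]],
  ],
)

```text
time_s: 48.1
eef_pos: [0.4663, -0.318, 0.0526]
ee_rot: [0.439, 0.898, -0.033, -0.004]
ft_force: [-0.2, 0.4, -0.0]
grip_width: 0.0512
finger_force: 0.0
```

>>> servo_tool(
  targets=[
    [[0, 0, 0, 0], [0, 0, 0, 0], [0, 0, 0, 0], [0, 0, 0, 0], [0, 0, 0, 0], [0, 0, 0, 0], [0, 0, 0, 0], [0, 0, 0, 0]],
  ],
  claw=0,
  force=120,
)

```text
time_s: 49.1
eef_pos: [0.4673, -0.3178, 0.0543]
ee_rot: [0.439, 0.898, -0.032, -0.003]
ft_force: [-0.8, 3.2, 9.9]
grip_width: 0.0128
finger_force: 116.3
```

>>> servo_tool(
  targets=[
    [[0, 0, -0.1, 0], [0, 0, -0.2, 0], [0, 0, -0.3, 0], [0, 0, 0, 0], [0, 0, 0, 0], [0, 0, 0, 0]],
  ],
)

```text
time_s: 49.85
eef_pos: [0.4666, -0.3163, 0.0758]
ee_rot: [0.439, 0.898, -0.033, -0.005]
ft_force: [0.5, 0.8, -2.5]
grip_width: 0.0128
finger_force: 116.7
```

```bash
cat > tr.py <<'E'
from h import *
# tray attitude from the scene cloud: bright/wood points; melts listed by colour
def look(tag):
    p,ph=st(); im,d=snap('scene',tag); W=cloud('scene',d)
    dd=W-p; a=np.radians(ph-180); t=np.array([np.cos(a),np.sin(a)]); 
    fx=dd[...,:2]@t; fy=dd[...,:2]@np.array([-t[1],t[0]])
    return im,W,fx,fy
E
python3 -W ignore -c "
from tr import *
p,ph=st(); it,d=snap('top','t11'); W=cloud('top',d); a=np.radians(-52); t=np.array([np.cos(a),np.sin(a)]); q=W[...,:2]-p[:2]; fx=q@t; fy=q@np.array([-t[1],t[0]])
for x in (.03,.06,.09,.11,.13,.15):
    r=[]
    for y in(-.035,0,.035):
        m=(abs(fx-x)<.008)&(abs(fy-y)<.01); r.append(round(float(np.nanmedian(W[m][:,2])),3))
    print(x,r)"
```

```text
t 49.9 p [ 0.4666 -0.3163  0.0758] phi 127.9 F [ 0.5  0.8 -2.5] w 0.0128 ff 117
0.03 [0.409, 0.398, 0.391]
0.06 [nan, nan, nan]
0.09 [nan, nan, nan]
0.11 [nan, nan, nan]
0.13 [nan, 0.029, 0.027]
0.15 [0.033, 0.029, 0.028]
```

The tray is held level in the air. Lift it and carry it over.

>>> servo_tool(
  targets=[
    [[0, 0, -0.5, 0], [0, 0, -0.6, 0], [0, 0, -0.6, 0], [0, 0, -0.6, 0], [0, 0, -0.6, 0], [0, 0, -0.6, 0], [0, 0, -0.6, 0], [0, 0, -0.6, 0], [0, 0, -0.4, 0], [0, 0, -0.3, 0], [0, 0, 0, 0], [0, 0, 0, 0]],
  ],
)

```text
time_s: 51.4
eef_pos: [0.4743, -0.3043, 0.2907]
ee_rot: [0.439, 0.898, -0.032, -0.005]
ft_force: [-1.5, 0.3, -3.1]
grip_width: 0.0128
finger_force: 116.9
```

```bash
python3 -c "
from h import *
to(.4221,.2130,.292)"
```

```text
t 51.4 p [ 0.4743 -0.3043  0.2907] phi 127.9 F [-1.5  0.3 -3.1] w 0.0128 ff 117
turn rows -0.00 shift units [10.99  6.9  -0.67] j6 -1.37 zaxis [-0.038 -0.053 -0.998]
```

>>> servo_tool(
  targets=[
    [[0.3, 0.19, -0.02, 0], [0.6, 0.38, -0.04, 0], [0.7, 0.44, -0.04, 0], [0.75, 0.47, -0.05, 0], [0.75, 0.47, -0.05, 0], [0.75, 0.47, -0.05, 0], [0.75, 0.47, -0.05, 0], [0.75, 0.47, -0.05, 0], [0.75, 0.47, -0.05, 0], [0.75, 0.47, -0.05, 0], [0.75, 0.47, -0.05, 0], [0.75, 0.47, -0.05, 0]],
  ],
)

```text
time_s: 52.9
eef_pos: [0.4339, 0.0901, 0.2933]
ee_rot: [0.438, 0.898, -0.033, -0.005]
ft_force: [0.2, 0.8, -2.6]
grip_width: 0.0127
finger_force: 117.1
```

>>> servo_tool(
  targets=[
    [[0.75, 0.47, -0.05, 0], [0.7, 0.44, -0.04, 0], [0.6, 0.38, -0.04, 0], [0.3, 0.19, -0.02, 0], [0.2, 0.1, 0, 0], [0, 0, 0, 0], [0, 0, 0, 0], [0, 0, 0, -0.5], [0, 0, 0, -0.7], [0, 0, 0, -0.8], [0, 0, 0, -0.8], [0, 0, 0, -0.8]],
  ],
)

```text
time_s: 54.4
eef_pos: [0.4225, 0.2068, 0.2936]
ee_rot: [0.262, 0.965, -0.031, -0.011]
ft_force: [0.2, -1.0, -2.9]
grip_width: 0.0127
finger_force: 116.6
```

```bash
python3 -c "
from h import *
to(.4221,.2130,.292,236.5)"
```

```text
t 54.4 p [0.4225 0.2068 0.2936] phi 149.6 F [ 0.2 -1.  -2.9] w 0.0127 ff 117
turn rows -14.48 shift units [-0.13  0.09  0.03] j6 -0.78 zaxis [-0.037 -0.055 -0.998]
```

>>> servo_tool(
  targets=[
    [[0, 0, 0, -0.8], [0, 0, 0, -0.8], [0, 0, 0, -0.8], [0, 0, 0, -0.8], [0, 0, 0, -0.8], [0, 0, 0, -0.8], [0, 0, 0, -0.8], [0, 0, 0, -0.8], [0, 0, 0, -0.8], [0, 0, 0, -0.8], [0, 0, 0, -0.8], [0, 0, 0, -0.8]],
  ],
)

```text
time_s: 55.9
eef_pos: [0.4224, 0.2067, 0.2936]
ee_rot: [-0.235, 0.971, -0.023, -0.025]
ft_force: [0.3, 0.0, -3.2]
grip_width: 0.0126
finger_force: 117.2
```

>>> servo_tool(
  targets=[
    [[0, 0, 0, -0.8], [0, 0, 0, -0.8], [0, 0, 0, -0.8], [0, 0, 0, -0.8], [0, 0, 0, -0.8], [0, 0, 0, -0.6], [0, 0, 0, -0.3], [0, 0, 0, 0], [0, 0, 0, 0], [0, 0, 0, 0]],
  ],
)

```text
time_s: 57.15
eef_pos: [0.4223, 0.2077, 0.2936]
ee_rot: [-0.473, 0.88, -0.015, -0.029]
ft_force: [0.6, -0.1, -3.0]
grip_width: 0.0124
finger_force: 116.8
```

```bash
cat > pt.py <<'E'
from h import *
import sys
# tray profile in the bin frame (along bin x), from the top and scene clouds, around the held handle
c=np.array([.4828,.3047]); a=np.radians(56.5); u=np.array([np.cos(a),np.sin(a)]); w=np.array([-u[1],u[0]])
p,_=st(); print('handle bin x,y',((p[:2]-c)@u).round(3),((p[:2]-c)@w).round(3))
for n in('top','scene'):
    im,d=snap(n,sys.argv[1]+n); W=cloud(n,d); q=W[...,:2]-c; bx=q@u; by=q@w
    for yy in (-.045,.0,.045):
        r=[]
        for x in np.arange(-.08,.081,.02):
            m=(abs(bx-x)<.008)&(abs(by-yy)<.015)&(W[...,2]<.33); r.append((round(float(x),2),int(m.sum()),round(float(np.median(W[m][:,2])),3) if m.any() else None))
        print(n,yy,r)
E
python3 pt.py a; python3 -c "
from h import *
to(.4221,.2130,.292,236.5)"
```

```text
t 57.1 p [0.4223 0.2077 0.2936] phi 236.5 F [ 0.6 -0.1 -3. ] w 0.0124 ff 117
handle bin x,y -0.114 -0.003
top -0.045 [(-0.08, 63, 0.003), (-0.06, 39, 0.258), (-0.04, 45, 0.237), (-0.02, 37, 0.039), (0.0, 60, 0.234), (0.02, 74, 0.233), (0.04, 79, 0.235), (0.06, 206, 0.181), (0.08, 19, 0.276)]
top 0.0 [(-0.08, 0, None), (-0.06, 0, None), (-0.04, 0, None), (-0.02, 0, None), (0.0, 0, None), (0.02, 12, 0.235), (0.04, 32, 0.236), (0.06, 112, 0.206), (0.08, 22, 0.274)]
top 0.045 [(-0.08, 0, None), (-0.06, 0, None), (-0.04, 0, None), (-0.02, 0, None), (0.0, 0, None), (0.02, 0, None), (0.04, 0, None), (0.06, 27, 0.236), (0.08, 20, 0.275)]
scene -0.045 [(-0.08, 201, 0.048), (-0.06, 50, 0.051), (-0.04, 26, -0.697), (-0.02, 30, -0.694), (0.0, 36, -0.69), (0.02, 34, -0.692), (0.04, 31, -0.694), (0.06, 256, 0.116), (0.08, 13, -0.692)]
scene 0.0 [(-0.08, 179, 0.049), (-0.06, 71, 0.055), (-0.04, 22, -0.698), (-0.02, 17, -0.694), (0.0, 17, -0.696), (0.02, 14, -0.696), (0.04, 19, -0.699), (0.06, 158, 0.087), (0.08, 32, -0.692)]
scene 0.045 [(-0.08, 171, 0.036), (-0.06, 61, 0.042), (-0.04, 27, -0.696), (-0.02, 34, -0.692), (0.0, 29, -0.694), (0.02, 24, -0.69), (0.04, 26, -0.696), (0.06, 214, 0.104), (0.08, 27, -0.694)]
t 57.2 p [0.4223 0.2078 0.2936] phi 236.5 F [-0.   0.3 -2.4] w 0.0124 ff 117
turn rows 0.01 shift units [-0.11  0.08  0.03] j6 -2.29 zaxis [-0.037 -0.055 -0.998]
```

>>> servo_tool(
  targets=[
    [[-0.2, 0, 0, 0], [0, 0, 0, 0], [0, 0, 0, 0], [0, 0, 0, 0]],
  ],
  force=60,
)

```text
time_s: 57.75
eef_pos: [0.4266, 0.2144, 0.293]
ee_rot: [-0.474, 0.88, -0.015, -0.029]
ft_force: [-0.9, -0.1, -3.3]
grip_width: 0.0127
finger_force: 117.1
```

```bash
python3 pt.py b | grep -E "handle|top -0.045|top 0.0"
```

```text
handle bin x,y -0.106 -0.003
top -0.045 [(-0.08, 77, 0.007), (-0.06, 31, 0.26), (-0.04, 53, 0.237), (-0.02, 38, 0.234), (0.0, 36, 0.038), (0.02, 65, 0.233), (0.04, 96, 0.235), (0.06, 187, 0.191), (0.08, 18, 0.276)]
top 0.0 [(-0.08, 0, None), (-0.06, 0, None), (-0.04, 0, None), (-0.02, 0, None), (0.0, 0, None), (0.02, 0, None), (0.04, 30, 0.236), (0.06, 86, 0.218), (0.08, 23, 0.275)]
top 0.045 [(-0.08, 3, 0.123), (-0.06, 0, None), (-0.04, 0, None), (-0.02, 0, None), (0.0, 0, None), (0.02, 0, None), (0.04, 0, None), (0.06, 4, 0.25), (0.08, 14, 0.276)]
```

>>> servo_tool(
  targets=[
    [[0, 0, 0, 0], [0, 0, 0, 0], [0, 0, 0, 0], [0, 0, 0, 0]],
  ],
  claw=0,
  force=60,
)

```text
time_s: 58.35
eef_pos: [0.4267, 0.2144, 0.2931]
ee_rot: [-0.473, 0.88, -0.015, -0.029]
ft_force: [0.3, 0.4, -3.3]
grip_width: 0.0126
finger_force: 116.8
```

```bash
python3 pt.py b | grep -E "handle|top -0.045|top 0.0 "
```

```text
handle bin x,y -0.106 -0.003
top -0.045 [(-0.08, 75, 0.004), (-0.06, 30, 0.261), (-0.04, 47, 0.238), (-0.02, 36, 0.234), (0.0, 41, 0.038), (0.02, 62, 0.233), (0.04, 98, 0.234), (0.06, 179, 0.19), (0.08, 20, 0.276)]
top 0.0 [(-0.08, 0, None), (-0.06, 0, None), (-0.04, 0, None), (-0.02, 0, None), (0.0, 0, None), (0.02, 0, None), (0.04, 30, 0.236), (0.06, 86, 0.221), (0.08, 25, 0.274)]
```

>>> servo_tool(
  targets=[
    [[0, 0, 0, 0], [0, 0, 0, 0], [0, 0, 0, 0]],
  ],
  claw=8,
  force=30,
)

```text
time_s: 58.82
eef_pos: [0.4267, 0.2144, 0.2931]
ee_rot: [-0.473, 0.88, -0.015, -0.029]
ft_force: [-0.8, -0.8, -3.6]
grip_width: 0.0129
finger_force: 116.7
```

```bash
python3 pt.py b | grep -E "handle|top -0.045|top 0.0 "
```

```text
handle bin x,y -0.106 -0.003
top -0.045 [(-0.08, 73, 0.005), (-0.06, 29, 0.261), (-0.04, 50, 0.241), (-0.02, 39, 0.235), (0.0, 43, 0.038), (0.02, 64, 0.233), (0.04, 94, 0.235), (0.06, 186, 0.191), (0.08, 18, 0.276)]
top 0.0 [(-0.08, 0, None), (-0.06, 0, None), (-0.04, 0, None), (-0.02, 0, None), (0.0, 0, None), (0.02, 0, None), (0.04, 29, 0.236), (0.06, 80, 0.218), (0.08, 22, 0.274)]
```

>>> servo_tool(
  targets=[
    [[0, 0, 0, 0], [0, 0, 0, 0], [0, 0, 0, 0]],
  ],
  claw=15.4,
  force=20,
)

```text
time_s: 59.3
eef_pos: [0.4267, 0.2144, 0.2931]
ee_rot: [-0.473, 0.88, -0.015, -0.029]
ft_force: [-0.3, -0.1, -2.7]
grip_width: 0.0133
finger_force: 54.8
```

```bash
python3 pt.py b | grep -E "handle|top -0.045|top 0.0 "
```

```text
handle bin x,y -0.106 -0.003
top -0.045 [(-0.08, 75, 0.005), (-0.06, 32, 0.259), (-0.04, 51, 0.239), (-0.02, 38, 0.234), (0.0, 43, 0.04), (0.02, 62, 0.233), (0.04, 95, 0.234), (0.06, 185, 0.195), (0.08, 22, 0.275)]
top 0.0 [(-0.08, 0, None), (-0.06, 0, None), (-0.04, 0, None), (-0.02, 0, None), (0.0, 0, None), (0.02, 0, None), (0.04, 28, 0.235), (0.06, 84, 0.221), (0.08, 22, 0.275)]
```

>>> servo_tool(
  targets=[
    [[0, 0, 0, 0], [0, 0, 0, 0], [0, 0, 0, 0]],
  ],
  claw=15.6,
)

```text
time_s: 59.78
eef_pos: [0.4267, 0.2144, 0.293]
ee_rot: [-0.473, 0.88, -0.015, -0.029]
ft_force: [-0.0, 0.8, -2.8]
grip_width: 0.0138
finger_force: 43.6
```

```bash
python3 pt.py b | grep -E "handle|top -0.045|top 0.0 "
```

```text
handle bin x,y -0.106 -0.003
top -0.045 [(-0.08, 75, 0.006), (-0.06, 33, 0.26), (-0.04, 49, 0.238), (-0.02, 40, 0.232), (0.0, 42, 0.039), (0.02, 63, 0.233), (0.04, 97, 0.235), (0.06, 180, 0.192), (0.08, 20, 0.275)]
top 0.0 [(-0.08, 0, None), (-0.06, 0, None), (-0.04, 0, None), (-0.02, 0, None), (0.0, 0, None), (0.02, 0, None), (0.04, 29, 0.235), (0.06, 86, 0.217), (0.08, 24, 0.275)]
```

>>> servo_tool(
  targets=[
    [[0, 0, 0, 0], [0, 0, 0, 0], [0, 0, 0, 0]],
  ],
  claw=15.9,
)

```text
time_s: 60.25
eef_pos: [0.4267, 0.2144, 0.2931]
ee_rot: [-0.473, 0.88, -0.015, -0.029]
ft_force: [0.3, 0.0, -2.3]
grip_width: 0.0138
finger_force: 27.1
```

```bash
python3 pt.py b | grep -E "handle|top -0.045|top 0.0 "
```

```text
handle bin x,y -0.106 -0.003
top -0.045 [(-0.08, 76, 0.007), (-0.06, 31, 0.26), (-0.04, 51, 0.238), (-0.02, 40, 0.237), (0.0, 39, 0.039), (0.02, 65, 0.233), (0.04, 95, 0.233), (0.06, 180, 0.191), (0.08, 19, 0.277)]
top 0.0 [(-0.08, 0, None), (-0.06, 0, None), (-0.04, 0, None), (-0.02, 0, None), (0.0, 0, None), (0.02, 0, None), (0.04, 28, 0.234), (0.06, 84, 0.214), (0.08, 22, 0.275)]
```

>>> servo_tool(
  targets=[
    [[0, 0, 0, 0], [0, 0, 0, 0]],
  ],
  claw=16.08,
)

```text
time_s: 60.6
eef_pos: [0.4267, 0.2144, 0.2931]
ee_rot: [-0.473, 0.88, -0.015, -0.029]
ft_force: [-0.3, -0.3, -3.3]
grip_width: 0.0138
finger_force: 17.1
```

```bash
python3 pt.py b | grep -E "handle|top -0.045|top 0.0 "
```

```text
handle bin x,y -0.106 -0.003
top -0.045 [(-0.08, 76, 0.006), (-0.06, 31, 0.259), (-0.04, 49, 0.24), (-0.02, 40, 0.234), (0.0, 43, 0.039), (0.02, 65, 0.232), (0.04, 97, 0.233), (0.06, 175, 0.194), (0.08, 17, 0.275)]
top 0.0 [(-0.08, 0, None), (-0.06, 0, None), (-0.04, 0, None), (-0.02, 0, None), (0.0, 0, None), (0.02, 0, None), (0.04, 29, 0.235), (0.06, 89, 0.213), (0.08, 24, 0.275)]
```

>>> servo_tool(
  targets=[
    [[0, 0, 0, 0], [0, 0, 0, 0]],
  ],
  claw=16.19,
)

```text
time_s: 60.95
eef_pos: [0.4267, 0.2144, 0.2931]
ee_rot: [-0.473, 0.88, -0.015, -0.029]
ft_force: [0.0, -0.2, -2.5]
grip_width: 0.0138
finger_force: 10.8
```

```bash
python3 pt.py b | grep -E "handle|top -0.045|top 0.0 "
```

```text
handle bin x,y -0.106 -0.003
top -0.045 [(-0.08, 62, 0.003), (-0.06, 18, 0.251), (-0.04, 59, 0.228), (-0.02, 46, 0.222), (0.0, 39, 0.039), (0.02, 55, 0.214), (0.04, 60, 0.214), (0.06, 223, 0.177), (0.08, 19, 0.275)]
top 0.0 [(-0.08, 0, None), (-0.06, 0, None), (-0.04, 0, None), (-0.02, 0, None), (0.0, 0, None), (0.02, 0, None), (0.04, 1, 0.214), (0.06, 135, 0.194), (0.08, 22, 0.275)]
```

The tray is pivoting nose-down in the loosened grip. Follow it forward over the hopper.

>>> servo_tool(
  targets=[
    [[0, 0, 0, 0], [-0.05, 0, 0, 0], [-0.1, 0, 0, 0], [-0.1, 0, 0, 0]],
  ],
)

```text
time_s: 61.55
eef_pos: [0.4325, 0.2231, 0.2924]
ee_rot: [-0.473, 0.88, -0.015, -0.029]
ft_force: [0.7, -0.6, -2.7]
grip_width: 0.0137
finger_force: 10.7
```

```bash
python3 pt.py b | grep -E "handle|top"; python3 -c "
from h import *
st()"
```

```text
handle bin x,y -0.096 -0.003
top -0.045 [(-0.08, 76, 0.007), (-0.06, 2, 0.138), (-0.04, 58, 0.222), (-0.02, 60, 0.219), (0.0, 45, 0.213), (0.02, 37, 0.039), (0.04, 55, 0.205), (0.06, 209, 0.175), (0.08, 17, 0.275)]
top 0.0 [(-0.08, 0, None), (-0.06, 0, None), (-0.04, 0, None), (-0.02, 0, None), (0.0, 0, None), (0.02, 0, None), (0.04, 0, None), (0.06, 74, 0.219), (0.08, 24, 0.275)]
top 0.045 [(-0.08, 22, 0.123), (-0.06, 0, None), (-0.04, 0, None), (-0.02, 0, None), (0.0, 0, None), (0.02, 0, None), (0.04, 0, None), (0.06, 0, None), (0.08, 3, 0.273)]
t 61.6 p [0.4326 0.2232 0.2924] phi 236.6 F [ 0.2  0.3 -3.1] w 0.0137 ff 11
```

>>> servo_tool(
  targets=[
    [[0, 0, 0, 0], [0, 0, 0, 0], [-0.1, 0, 0, 0], [-0.1, 0, 0, 0]],
  ],
  claw=16.25,
)

```text
time_s: 62.15
eef_pos: [0.4368, 0.2296, 0.2919]
ee_rot: [-0.473, 0.88, -0.015, -0.029]
ft_force: [0.1, -0.8, -3.9]
grip_width: 0.0136
finger_force: 7.2
```

```bash
python3 pt.py b | grep -E "handle|top"; python3 -c "
from h import *
st()"
```

```text
handle bin x,y -0.088 -0.003
top -0.045 [(-0.08, 99, 0.038), (-0.06, 5, 0.207), (-0.04, 19, 0.037), (-0.02, 58, 0.198), (0.0, 43, 0.166), (0.02, 17, 0.037), (0.04, 55, 0.039), (0.06, 238, 0.165), (0.08, 17, 0.276)]
top 0.0 [(-0.08, 2, 0.236), (-0.06, 0, None), (-0.04, 0, None), (-0.02, 0, None), (0.0, 0, None), (0.02, 0, None), (0.04, 0, None), (0.06, 26, 0.236), (0.08, 23, 0.275)]
top 0.045 [(-0.08, 1, 0.245), (-0.06, 0, None), (-0.04, 0, None), (-0.02, 0, None), (0.0, 0, None), (0.02, 0, None), (0.04, 0, None), (0.06, 0, None), (0.08, 0, None)]
t 62.2 p [0.4371 0.2298 0.2919] phi 236.6 F [-0.4  0.1 -2.4] w 0.0137 ff 7
```

>>> servo_tool(
  targets=[
    [[-0.15, 0, 0, 0], [-0.2, 0, 0, 0], [-0.2, 0, 0, 0], [0, 0, 0, 0], [0, 0, 0, 0], [0, 0, 0, 0], [0, 0, 0, 0], [0, 0, 0, 0]],
  ],
)

```text
time_s: 63.25
eef_pos: [0.4487, 0.2477, 0.2905]
ee_rot: [-0.473, 0.88, -0.015, -0.029]
ft_force: [-0.9, -0.5, -1.9]
grip_width: 0.0137
finger_force: 7.4
```

```bash
python3 pt.py b | grep -E "handle|top"; python3 -c "
from h import *
for i in range(6): manip.snapshot('scene'); st()
im=cv2.imread('pics/bscene.png')
hs=cv2.cvtColor(im,cv2.COLOR_BGR2HSV)
"
```

```text
handle bin x,y -0.066 -0.003
top -0.045 [(-0.08, 133, 0.112), (-0.06, 41, 0.219), (-0.04, 43, 0.201), (-0.02, 23, 0.035), (0.0, 31, 0.037), (0.02, 39, 0.162), (0.04, 29, 0.061), (0.06, 169, 0.136), (0.08, 20, 0.277)]
top 0.0 [(-0.08, 99, 0.307), (-0.06, 9, 0.22), (-0.04, 0, None), (-0.02, 0, None), (0.0, 0, None), (0.02, 0, None), (0.04, 0, None), (0.06, 0, None), (0.08, 0, None)]
top 0.045 [(-0.08, 76, 0.246), (-0.06, 20, 0.22), (-0.04, 0, None), (-0.02, 0, None), (0.0, 0, None), (0.02, 0, None), (0.04, 0, None), (0.06, 0, None), (0.08, 0, None)]
t 63.4 p [0.4487 0.2477 0.2905] phi 236.5 F [ 0.2 -0.2 -1.4] w 0.0140 ff 7
t 63.5 p [0.4487 0.2477 0.2904] phi 236.5 F [-0.6  0.2 -1.7] w 0.0144 ff 7
t 63.5 p [0.4487 0.2477 0.2904] phi 236.5 F [-0.2 -0.4 -1.9] w 0.0138 ff 7
t 63.5 p [0.4487 0.2477 0.2904] phi 236.5 F [ 0.4  0.7 -2.8] w 0.0139 ff 7
t 63.6 p [0.4487 0.2477 0.2904] phi 236.6 F [-0.2 -0.2 -1.4] w 0.0138 ff 7
t 63.6 p [0.4487 0.2477 0.2904] phi 236.6 F [ 0.4 -0.4 -2.1] w 0.0137 ff 7
```

>>> servo_tool(
  targets=[
    [[0, 0, 0, 0], [0, 0, 0, 0], [0, 0.3, 0, 0], [0, -0.3, 0, 0], [0, 0.3, 0, 0], [0, -0.3, 0, 0], [0, 0, 0.2, 0], [0, 0, -0.2, 0], [0, 0, 0.2, 0], [0, 0, -0.2, 0], [0, 0, 0, 0], [0, 0, 0, 0]],
  ],
  claw=15.9,
  force=40,
)

```text
time_s: 65.15
eef_pos: [0.4488, 0.2478, 0.2907]
ee_rot: [-0.474, 0.88, -0.015, -0.029]
ft_force: [-0.3, 0.0, -1.9]
grip_width: 0.0138
finger_force: 12.9
```

```bash
cat > col.py <<'E'
from h import *
import sys
c=np.array([.4828,.3047]); a=np.radians(56.5); u=np.array([np.cos(a),np.sin(a)]); w=np.array([-u[1],u[0]])
st(); fz=[]
for n in('top','scene'):
    im,d=snap(n,sys.argv[1]+n); W=cloud(n,d); h=cv2.cvtColor(im,cv2.COLOR_BGR2HSV)
    q=W[...,:2]-c; bx=q@u; by=q@w; H,S,V=h[...,0],h[...,1],h[...,2]
    g=(H>32)&(H<50)&(S>60); y=(H>=22)&(H<=32)&(S>50)&(V>120); pk=((H<9)|(H>172))&(S>40)&(S<130)&(V>120)
    v,uu=np.mgrid[:384,:512]
    # by pixel rays on the bin floor, and melt-like elsewhere
    for nm,m in(('green',g),('yellow',y),('pink',pk)):
        k,l,s,ce=cv2.connectedComponentsWithStats(m.astype(np.uint8))
        for i in range(1,k):
            if s[i,4]>=6:
                P=np.nanmedian(W[l==i],0); 
                if P[2]>-.05 and P[0]<.62 and P[0]>.25: print(n,nm,s[i,4],ce[i].round(),P.round(3),'bin',((P[:2]-c)@u).round(3),((P[:2]-c)@w).round(3))
for i in range(8): manip.snapshot('top'); fz.append(manip.get_obs()['ft_force'][2])
print('Fz',np.mean(fz))
E
python3 col.py k1
```

```text
t 65.2 p [0.4488 0.2478 0.2907] phi 236.6 F [-0.3  0.  -1.9] w 0.0138 ff 13
top yellow 119 [147. 190.] [0.554 0.315 0.066] bin 0.048 -0.054
top pink 6 [259. 223.] [ 0.45  -0.039  0.094] bin -0.305 -0.162
top pink 7 [260. 229.] [ 0.432 -0.042  0.046] bin -0.317 -0.149
scene yellow 61 [190. 162.] [0.551 0.314 0.081] bin 0.045 -0.052
scene yellow 23 [173. 163.] [0.505 0.348 0.07 ] bin 0.048 0.006
scene yellow 12 [181. 164.] [0.527 0.334 0.067] bin 0.049 -0.021
scene yellow 8 [191. 167.] [0.49  0.215 0.128] bin -0.071 -0.056
scene pink 6 [228. 228.] [ 0.439 -0.044  0.047] bin -0.315 -0.155
Fz -1.7241185287050667
```

The wrist force reads −1.7 N, the empty tray's weight, so every melt slid out. Back off, turn, and carry the tray to the free table spot.

>>> servo_tool(
  targets=[
    [[0, 0, -0.3, 0], [0, 0, -0.5, 0], [0, 0, -0.5, 0], [0, 0, -0.3, 0], [0.3, 0, 0, 0], [0.5, 0, 0, 0], [0.5, 0, 0, 0], [0.4, 0, 0, 0], [0, 0, 0, 0.5], [0, 0, 0, 0.8], [0, 0, 0, 0.8], [0, 0, 0, 0.8]],
  ],
  claw=10,
  force=30,
)

```text
time_s: 67.15
eef_pos: [0.4131, 0.1938, 0.3587]
ee_rot: [-0.333, 0.942, -0.02, -0.027]
ft_force: [0.1, -0.7, -2.4]
grip_width: 0.0137
finger_force: 31.3
```

>>> servo_tool(
  targets=[
    [[0, 0, 0, 0.9], [0, 0, 0, 0.9], [0, 0, 0, 0.9], [0, 0, 0, 0.9], [0, 0, 0, 0.9], [0, 0, 0, 0.9], [0, 0, 0, 0.9], [0, 0, 0, 0.9], [0, 0, 0, 0.9], [0, 0, 0, 0.9], [0, 0, 0, 0.9], [0, 0, 0, 0.9]],
  ],
)

```text
time_s: 68.65
eef_pos: [0.4131, 0.1939, 0.3587]
ee_rot: [0.224, 0.974, -0.031, -0.012]
ft_force: [0.4, -0.1, -2.2]
grip_width: 0.0137
finger_force: 31.3
```

>>> servo_tool(
  targets=[
    [[0, 0, 0, 0.9], [0, 0, 0, 0.9], [0, 0, 0, 0.9], [0, 0, 0, 0.9], [0, 0, 0, 0.9], [0, 0, 0, 0], [0, 0, 0, 0]],
  ],
)

```text
time_s: 69.53
eef_pos: [0.4135, 0.1943, 0.3588]
ee_rot: [0.443, 0.896, -0.033, -0.004]
ft_force: [0.1, -0.3, -1.7]
grip_width: 0.0138
finger_force: 31.3
```

```bash
python3 col.py k2; python3 -c "
from h import *
to(.40,-.05,.345); to(.44,-.27,.345)"
```

```text
t 69.5 p [0.4135 0.1943 0.3588] phi 127.4 F [ 0.1 -0.3 -1.7] w 0.0138 ff 31
top yellow 124 [146. 191.] [0.552 0.32  0.065] bin 0.051 -0.05
top pink 8 [153. 204.] [0.509 0.299 0.05 ] bin 0.009 -0.025
top pink 8 [258. 223.] [ 0.45  -0.036  0.067] bin -0.302 -0.161
top pink 7 [259. 229.] [ 0.432 -0.039  0.044] bin -0.314 -0.147
scene yellow 58 [190. 162.] [0.55  0.313 0.08 ] bin 0.044 -0.051
scene yellow 23 [173. 163.] [0.504 0.348 0.07 ] bin 0.048 0.006
scene yellow 12 [181. 164.] [0.524 0.335 0.066] bin 0.049 -0.018
scene pink 7 [228. 228.] [ 0.434 -0.044  0.049] bin -0.318 -0.152
Fz -1.5536464521905389
t 70.0 p [0.4137 0.1946 0.3587] phi 127.4 F [-0.3  0.1 -0.9] w 0.0137 ff 31
turn rows -0.00 shift units [-4.64 -3.95  0.69] j6 -0.42 zaxis [-0.037 -0.055 -0.998]
t 70.0 p [0.4137 0.1946 0.3587] phi 127.4 F [-0.3  0.1 -0.9] w 0.0137 ff 31
turn rows -0.00 shift units [-9.62 -6.49  0.95] j6 -0.42 zaxis [-0.037 -0.055 -0.998]
```

>>> servo_tool(
  targets=[
    [[-0.4, -0.33, 0, 0], [-0.7, -0.6, 0, 0], [-0.7, -0.6, 0, 0], [-0.7, -0.6, 0, 0], [-0.7, -0.6, 0, 0], [-0.7, -0.6, 0, 0], [-0.7, -0.6, 0, 0], [-0.7, -0.36, 0, 0], [-0.7, -0.36, 0, 0], [-0.7, -0.36, 0, 0], [-0.7, -0.36, 0, 0], [-0.7, -0.36, 0, 0]],
  ],
)

```text
time_s: 71.53
eef_pos: [0.4285, -0.2024, 0.3799]
ee_rot: [0.443, 0.896, -0.033, -0.004]
ft_force: [0.3, -0.4, -2.1]
grip_width: 0.0138
finger_force: 31.3
```

>>> servo_tool(
  targets=[
    [[-0.7, -0.36, 0, 0], [-0.7, -0.36, 0, 0], [-0.4, -0.2, 0, 0], [0, 0, 0, 0], [0, 0, 0, 0]],
  ],
)

```text
time_s: 72.15
eef_pos: [0.4426, -0.2797, 0.3835]
ee_rot: [0.443, 0.896, -0.032, -0.005]
ft_force: [-0.4, -0.4, -1.7]
grip_width: 0.0137
finger_force: 31.3
```

```bash
cat > pr.py <<'E'
from h import *
import sys
# profile of the held tray along its x (yaw given by the tool), from the scene camera
p,ph=st(); a=np.radians(ph-180); t=np.array([np.cos(a),np.sin(a)]); s=np.array([-t[1],t[0]]); print('handle',p.round(3))
for n in('scene','top'):
    im,d=snap(n,sys.argv[1]+n); W=cloud(n,d); q=W[...,:2]-p[:2]; fx=q@t; fy=q@s
    for x in np.arange(-.08,.19,.02):
        m=(abs(fx-x)<.01)&(abs(fy)<.05)&(W[...,2]>.008)&(W[...,2]<p[2]+.03)
        if m.sum()>4: print(n,round(float(x),2),int(m.sum()),np.percentile(W[m][:,2],[2,50,98]).round(3))
E
python3 pr.py d1
```

```text
t 72.2 p [ 0.4426 -0.2797  0.3835] phi 127.4 F [-0.4 -0.4 -1.7] w 0.0137 ff 31
handle [ 0.443 -0.28   0.384]
scene -0.06 35 [0.348 0.352 0.355]
scene -0.04 153 [0.338 0.351 0.383]
scene -0.02 254 [0.333 0.363 0.409]
scene 0.0 291 [0.311 0.334 0.412]
scene 0.02 217 [0.299 0.31  0.41 ]
scene 0.04 172 [0.287 0.297 0.319]
scene 0.06 172 [0.275 0.285 0.306]
scene 0.08 168 [0.264 0.272 0.294]
scene 0.1 79 [0.26  0.264 0.283]
top -0.06 29 [0.008 0.353 0.356]
top -0.04 72 [0.338 0.346 0.354]
top -0.02 195 [0.329 0.339 0.402]
top 0.0 99 [0.312 0.35  0.357]
top 0.02 24 [0.146 0.31  0.337]
top 0.06 10 [0.274 0.29  0.307]
top 0.08 17 [0.008 0.28  0.3  ]
```

>>> servo_tool(
  targets=[
    [[0, 0, 0.3, 0], [0, 0, 0.6, 0], [0, 0, 0.7, 0], [0, 0, 0.7, 0], [0, 0, 0.7, 0], [0, 0, 0.7, 0], [0, 0, 0.7, 0], [0, 0, 0.6, 0], [0, 0, 0.4, 0], [0, 0, 0.3, 0], [0, 0, 0, 0], [0, 0, 0, 0]],
  ],
)

```text
time_s: 73.75
eef_pos: [0.4349, -0.2936, 0.1567]
ee_rot: [0.443, 0.896, -0.033, -0.004]
ft_force: [-0.1, -0.3, -1.5]
grip_width: 0.0136
finger_force: 31.2
```

```bash
python3 pr.py d2 | grep -E "t |scene"
```

```text
t 73.8 p [ 0.4349 -0.2936  0.1567] phi 127.4 F [-0.1 -0.3 -1.5] w 0.0136 ff 31
scene -0.06 35 [0.12  0.125 0.128]
scene -0.04 133 [0.109 0.123 0.155]
scene -0.02 210 [0.105 0.132 0.179]
scene 0.0 229 [0.084 0.096 0.184]
scene 0.02 204 [0.072 0.082 0.183]
scene 0.04 177 [0.06  0.069 0.09 ]
scene 0.06 175 [0.048 0.056 0.08 ]
scene 0.08 174 [0.037 0.045 0.067]
scene 0.1 81 [0.032 0.038 0.056]
```

>>> servo_tool(
  targets=[
    [[0, 0, 0.4, 0], [0, 0, 0.3, 0], [0.36, 0, 0.3, 0], [0.3, 0, 0.3, 0], [0.24, 0, 0.3, 0], [0, 0, 0, 0], [0, 0, 0, 0]],
  ],
)

```text
time_s: 74.72
eef_pos: [0.411, -0.2689, 0.0919]
ee_rot: [0.443, 0.896, -0.033, -0.004]
ft_force: [-0.4, 0.1, -2.2]
grip_width: 0.0138
finger_force: 31.2
```

>>> servo_tool(
  targets=[
    [[0.18, 0, 0.3, 0], [0.14, 0, 0.3, 0], [0.08, 0, 0.2, 0], [0, 0, 0, 0], [0, 0, 0, 0]],
  ],
)

```text
time_s: 75.35
eef_pos: [0.4004, -0.2582, 0.0594]
ee_rot: [0.443, 0.896, -0.033, -0.003]
ft_force: [0.2, -0.1, -2.3]
grip_width: 0.0137
finger_force: 31.2
```

```bash
python3 pr.py d2 | grep -E "t |scene"
```

```text
t 75.3 p [ 0.4004 -0.2582  0.0594] phi 127.3 F [ 0.2 -0.1 -2.3] w 0.0137 ff 31
scene -0.02 81 [0.008 0.027 0.077]
scene 0.0 172 [0.009 0.035 0.088]
scene 0.02 166 [0.008 0.031 0.087]
scene 0.04 85 [0.008 0.011 0.029]
scene 0.06 100 [0.008 0.011 0.028]
scene 0.08 92 [0.008 0.01  0.028]
scene 0.1 77 [0.008 0.011 0.027]
scene 0.12 87 [0.008 0.011 0.028]
scene 0.14 96 [0.008 0.01  0.026]
scene 0.16 54 [0.008 0.012 0.015]
```

The tray is level a few millimetres above the table. Lower and release it.

>>> servo_tool(
  targets=[
    [[0, 0, 0.1, 0], [0, 0, 0.08, 0], [0, 0, 0, 0], [0, 0, 0, 0]],
  ],
)

```text
time_s: 75.95
eef_pos: [0.3982, -0.258, 0.0559]
ee_rot: [0.443, 0.896, -0.034, -0.004]
ft_force: [-11.2, 2.9, 35.3]
grip_width: 0.0138
finger_force: 47.3
```

>>> servo_tool(
  targets=[
    [[0, 0, 0, 0], [0, 0, 0, 0], [0, 0, 0, 0], [0, 0, -0.4, 0], [0, 0, -0.8, 0], [0, 0, -0.8, 0], [0, 0, -0.8, 0], [0, 0, -0.8, 0], [0, 0, -0.8, 0], [0, 0, -0.8, 0], [0, 0, 0, 0]],
  ],
  claw=50,
)

```text
time_s: 77.32
eef_pos: [0.4082, -0.2472, 0.2615]
ee_rot: [0.443, 0.896, -0.033, -0.002]
ft_force: [0.4, 0.6, 0.3]
grip_width: 0.0426
finger_force: 0.0
```

```bash
cat > fin.py <<'E'
from h import *
im,d=snap('top','ft'); W=cloud('top',d); h=cv2.cvtColor(im,cv2.COLOR_BGR2HSV); H,S,V=[h[...,i].astype(int) for i in range(3)]
c=np.array([.4828,.3047]); a=np.radians(56.5); u=np.array([np.cos(a),np.sin(a)]); w=np.array([-u[1],u[0]])
# inside hopper: rays on floor+19 mm; chroma map
m,R,t=cam('top'); v,uu=np.mgrid[150:262,95:200]
P=np.array([ray('top',x,y,.05)[:2] for x,y in zip(uu.ravel(),v.ravel())]).reshape(v.shape+(2,))-c
bx,by=P@u,P@w; ins=(abs(bx)<.063)&(abs(by)<.077); hh=h[150:262,95:200]; Z=W[150:262,95:200,2]
print('in hopper px',ins.sum(),'sat>60',(ins&(hh[...,1]>60)).sum())
for nm,lo,hi in(('pink',0,12),('orange',12,22),('yellow',22,27),('green',27,50),('pink2',165,180)):
    k=ins&(hh[...,0]>=lo)&(hh[...,0]<hi)&(hh[...,1]>45); print(nm,k.sum(),np.nanmedian(Z[k]) if k.any() else '',hh[k].mean(0).round() if k.any() else '')
print('heights hist',np.histogram(Z[ins],[0,.03,.04,.05,.06,.07,.08,.1,.14,.3]))
# anything melt-coloured/high on the open table
tb=(W[...,2]>.009)&(W[...,2]<.035)&(W[...,0]<.7)&(W[...,0]>.22)&(abs(W[...,1])<.6)
k,l,s,ce=cv2.connectedComponentsWithStats(tb.astype(np.uint8))
for i in range(1,k):
    if s[i,4]>20: print('low thing',s[i,4],ce[i].round(),np.nanmedian(W[l==i],0).round(3),h[l==i].mean(0).round())
E
python3 fin.py; python3 -c "
from h import *
to(.40,.05,.30)"
```

```text
in hopper px 1908 sat>60 1710
pink 321 0.03988872018663917 [ 10. 112. 197.]
orange 1226 0.036792965987629274 [ 13. 154. 213.]
yellow 88 0.06559249160846684 [ 24.  88. 219.]
green 129 0.059012791170275025 [ 29.  88. 199.]
pink2 0  
heights hist (array([  10, 1157,  156,  194,   96,   52,   29,  202,    1]), array([0.  , 0.03, 0.04, 0.05, 0.06, 0.07, 0.08, 0.1 , 0.14, 0.3 ]))
low thing 43 [119. 153.] [0.678 0.421 0.023] [ 20.  97. 123.]
low thing 40 [146. 155.] [0.671 0.331 0.022] [ 17. 108.  96.]
low thing 458 [324. 161.] [ 0.659 -0.255  0.023] [ 21. 120. 237.]
low thing 448 [392. 170.] [ 0.631 -0.482  0.018] [ 18.  25. 238.]
low thing 31 [239. 188.] [0.567 0.028 0.015] [ 10. 166.  92.]
low thing 96 [165. 200.] [0.522 0.266 0.033] [ 12. 164. 221.]
low thing 153 [179. 223.] [0.448 0.224 0.015] [ 15.  62. 161.]
low thing 54 [157. 218.] [0.466 0.29  0.034] [ 12. 170. 219.]
low thing 25 [139. 224.] [0.447 0.349 0.033] [ 13. 166. 207.]
low thing 491 [213. 255.] [0.348 0.11  0.019] [ 17.  27. 223.]
t 77.4 p [ 0.4072 -0.2465  0.26  ] phi 127.4 F [ 0.9  0.4 -0.4] w 0.0429 ff 0
turn rows -0.00 shift units [ 5.97  4.28 -1.4 ] j6 -1.36 zaxis [-0.036 -0.056 -0.998]
```

The table is clear of melts, the tray is released, and the melts are in the hopper. Next, carry the closed fingers over the open lid to a point behind it.

>>> servo_tool(
  targets=[
    [[0, 0, -0.7, 0], [0, 0, -0.8, 0], [0, 0, -0.6, 0], [0.7, 0.5, 0, 0], [0.9, 0.64, 0, 0], [0.9, 0.64, 0, 0], [0.9, 0.64, 0, 0], [0.9, 0.64, 0, 0], [0.9, 0.64, 0, 0], [0.9, 0.64, 0, 0], [0, 0, 0, -0.9], [0, 0, 0, -0.9]],
  ],
  claw=0,
  force=60,
)

```text
time_s: 78.88
eef_pos: [0.3985, 0.058, 0.3257]
ee_rot: [0.355, 0.934, -0.033, -0.009]
ft_force: [-0.4, 0.0, -0.7]
grip_width: -0.0
finger_force: 0.0
```

>>> servo_tool(
  targets=[
    [[0, 0, 0, -0.9], [0, 0, 0, -0.5], [0, 0, 0, 0], [0, 0, 0, 0]],
  ],
)

```text
time_s: 79.38
eef_pos: [0.3991, 0.0571, 0.3266]
ee_rot: [0.288, 0.957, -0.032, -0.011]
ft_force: [-0.7, -0.2, -0.2]
grip_width: -0.0
finger_force: 0.0
```

```bash
python3 -c "
from h import *
to(.5546,.4131,.35,146.5)"
```

```text
t 79.4 p [0.3991 0.0571 0.3266] phi 146.5 F [-0.7 -0.2 -0.2] w -0.0000 ff 0
turn rows 0.00 shift units [ 1.67  9.51 -1.22] j6 -1.06 zaxis [-0.039 -0.054 -0.998]
```

>>> servo_tool(
  targets=[
    [[0, 0, -0.7, 0], [0, 0, -0.6, 0], [0.17, 0.95, 0, 0], [0.17, 0.95, 0, 0], [0.17, 0.95, 0, 0], [0.17, 0.95, 0, 0], [0.17, 0.95, 0, 0], [0.17, 0.95, 0, 0], [0.17, 0.95, 0, 0], [0.17, 0.95, 0, 0], [0.17, 0.95, 0, 0], [0.14, 0.96, 0, 0]],
  ],
)

```text
time_s: 80.88
eef_pos: [0.5553, 0.4146, 0.3534]
ee_rot: [0.288, 0.957, -0.032, -0.01]
ft_force: [0.3, 0.2, 0.4]
grip_width: 0.0002
finger_force: 0.0
```

>>> servo_tool(
  targets=[
    [[0, 0, 0, 0], [0, 0, 0, 0]],
  ],
)

```text
time_s: 81.12
eef_pos: [0.5546, 0.4129, 0.3535]
ee_rot: [0.288, 0.957, -0.032, -0.01]
ft_force: [-0.3, -0.5, -0.2]
grip_width: 0.0002
finger_force: 0.0
```

```bash
python3 -c "
from h import *
to(.5546,.4131,.235,146.5)"
```

```text
t 81.1 p [0.5546 0.4129 0.3535] phi 146.5 F [-0.3 -0.5 -0.2] w 0.0002 ff 0
turn rows 0.01 shift units [-0.    0.2   2.96] j6 -0.49 zaxis [-0.038 -0.056 -0.998]
```

>>> servo_tool(
  targets=[
    [[0, 0.2, 0.5, 0], [0, 0, 0.6, 0], [0, 0, 0.6, 0], [0, 0, 0.6, 0], [0, 0, 0.6, 0], [0, -0.3, 0.05, 0], [0, -0.3, 0.03, 0], [0, -0.3, 0.03, 0], [0, -0.3, 0.03, 0], [0, -0.3, 0.03, 0], [0, -0.3, 0.03, 0], [0, 0, 0, 0]],
  ],
)

```text
time_s: 82.62
eef_pos: [0.5145, 0.3526, 0.235]
ee_rot: [0.288, 0.957, -0.032, -0.01]
ft_force: [0.4, 0.6, 0.4]
grip_width: 0.0002
finger_force: 0.2
```

```bash
cat > b.py <<'E'
from h import *
c=np.array([.4828,.3047]); a=np.radians(56.5); u=np.array([np.cos(a),np.sin(a)]); w=np.array([-u[1],u[0]])
p,_=st(); x,z=(p[:2]-c)@u,p[2]; print('bin',x.round(4),((p[:2]-c)@w).round(4),z.round(4))
for bx,bz in((.032,.2266),(.009,.212),(-.0106,.192),(-.028,.168),(-.042,.146),(-.045,.139)):
    dx,dz=(bx-x)/.04,(bz-z)/.04; print((bx,bz),'ty %.2f tz %.2f'%(dx*.998-dz*.067,-.067*dx-.998*dz)); x,z=bx,bz
E
python3 b.py
```

```text
t 82.6 p [0.5145 0.3526 0.235 ] phi 146.5 F [0.4 0.6 0.4] w 0.0002 ff 0
bin 0.0575 -0.0 0.235
(0.032, 0.2266) ty -0.62 tz 0.25
(0.009, 0.212) ty -0.55 tz 0.40
(-0.0106, 0.192) ty -0.46 tz 0.53
(-0.028, 0.168) ty -0.39 tz 0.63
(-0.042, 0.146) ty -0.31 tz 0.57
(-0.045, 0.139) ty -0.06 tz 0.18
```

>>> servo_tool(
  targets=[
    [[0, -0.31, 0.12, 0], [0, -0.31, 0.13, 0], [0, -0.28, 0.2, 0], [0, -0.27, 0.2, 0], [0, -0.23, 0.26, 0], [0, -0.23, 0.27, 0], [0, 0, 0, 0], [0, 0, 0, 0]],
  ],
)

```text
time_s: 83.62
eef_pos: [0.4778, 0.2966, 0.1921]
ee_rot: [0.288, 0.957, -0.031, -0.01]
ft_force: [-0.2, -0.3, 1.1]
grip_width: -0.0002
finger_force: 0.2
```

```bash
python3 b.py; python3 -W ignore -c "
from h import *
it,d=snap('top','l1'); V=cloud('top',d)
c=np.array([.4828,.3047]); a=np.radians(56.5); u=np.array([np.cos(a),np.sin(a)]); w=np.array([-u[1],u[0]])
q=V[...,:2]-c; bx=q@u; by=q@w
for yy in(-.06,.06): print([(round(float(x),2),round(float(np.nanmedian(V[(abs(bx-x)<.01)&(abs(by-yy)<.015)][:,2])),3)) for x in np.arange(-.09,.08,.02)])"
```

```text
t 83.6 p [0.4778 0.2966 0.1921] phi 146.5 F [-0.2 -0.3  1.1] w -0.0002 ff 0
bin -0.0095 -0.0003 0.1921
(0.032, 0.2266) ty 0.98 tz -0.93
(0.009, 0.212) ty -0.55 tz 0.40
(-0.0106, 0.192) ty -0.46 tz 0.53
(-0.028, 0.168) ty -0.39 tz 0.63
(-0.042, 0.146) ty -0.31 tz 0.57
(-0.045, 0.139) ty -0.06 tz 0.18
[(-0.09, 0.001), (-0.07, 0.058), (-0.05, 0.212), (-0.03, 0.204), (-0.01, 0.495), (0.01, 0.5), (0.03, 0.166), (0.05, 0.152), (0.07, 0.146)]
[(-0.09, 0.612), (-0.07, 0.593), (-0.05, 0.584), (-0.03, 0.496), (-0.01, 0.529), (0.01, 0.544), (0.03, 0.542), (0.05, 0.146), (0.07, 0.146)]
```

>>> servo_tool(
  targets=[
    [[0, -0.2, 0.31, 0], [0, -0.2, 0.32, 0], [0, -0.2, 0.28, 0], [0, -0.15, 0.26, 0], [0, -0.05, 0, 0], [0, 0, 0, 0], [0, 0, 0, 0]],
  ],
)

```text
time_s: 84.55
eef_pos: [0.4589, 0.2677, 0.1483]
ee_rot: [0.288, 0.957, -0.031, -0.009]
ft_force: [-0.2, 3.5, 4.8]
grip_width: 0.0003
finger_force: 2.3
```

>>> servo_tool(
  targets=[
    [[0, 0, 0.05, 0], [0, 0, 0.03, 0], [0, 0, 0, 0], [0, 0, 0, 0]],
  ],
)

```text
time_s: 85.05
eef_pos: [0.4584, 0.2671, 0.1443]
ee_rot: [0.288, 0.957, -0.031, -0.01]
ft_force: [0.3, 2.2, 2.2]
grip_width: -0.0002
finger_force: 1.2
```

```bash
python3 b.py | head -2
```

```text
t 85.0 p [0.4584 0.2671 0.1443] phi 146.6 F [0.3 2.2 2.2] w -0.0002 ff 1
bin -0.0448 -0.0004 0.1443
```

>>> servo_tool(
  targets=[
    [[0, 0, 0.04, 0], [0, 0, 0.03, 0], [0, 0, 0, 0], [0, 0, 0, 0]],
  ],
)

```text
time_s: 85.55
eef_pos: [0.4575, 0.2668, 0.1412]
ee_rot: [0.288, 0.957, -0.032, -0.01]
ft_force: [-0.6, -0.8, -0.1]
grip_width: -0.0001
finger_force: 0.3
```

>>> servo_tool(
  targets=[
    [[0, 0, 0.04, 0], [0, 0, 0, 0], [0, 0, 0, 0]],
  ],
)

```text
time_s: 85.92
eef_pos: [0.4578, 0.2669, 0.14]
ee_rot: [0.288, 0.957, -0.032, -0.01]
ft_force: [-0.7, -0.2, 2.8]
grip_width: 0.0002
finger_force: 1.3
```

>>> servo_tool(
  targets=[
    [[0, 0, 0.04, 0], [0, 0, 0.03, 0], [0, 0, 0, 0], [0, 0, 0, 0]],
  ],
)

```text
time_s: 86.42
eef_pos: [0.4579, 0.2669, 0.1381]
ee_rot: [0.288, 0.957, -0.031, -0.01]
ft_force: [-2.7, 0.1, 9.3]
grip_width: 0.0002
finger_force: 4.7
```

>>> servo_tool(
  targets=[
    [[0, 0, 0.03, 0], [0, 0, 0.02, 0], [0, 0, 0, 0], [0, 0, 0, 0]],
  ],
)

```text
time_s: 86.92
eef_pos: [0.4579, 0.2669, 0.1369]
ee_rot: [0.288, 0.957, -0.031, -0.009]
ft_force: [-4.0, -0.5, 13.5]
grip_width: 0.0
finger_force: 7.0
```

>>> servo_tool(
  targets=[
    [[0, 0, 0.05, 0], [0, 0, 0.03, 0], [0, 0, 0, 0], [0, 0, 0, 0]],
  ],
)

```text
time_s: 87.42
eef_pos: [0.458, 0.267, 0.1349]
ee_rot: [0.288, 0.957, -0.031, -0.009]
ft_force: [-5.0, -0.6, 21.5]
grip_width: -0.0003
finger_force: 10.7
```

>>> servo_tool(
  targets=[
    [[0, 0, -0.2, 0], [0, 0, -0.3, 0], [0, 0, -0.7, 0], [0, 0, -0.9, 0], [0, 0, -0.9, 0], [0, 0, -0.9, 0], [-0.9, -0.5, 0, 0], [-0.9, -0.5, 0, 0], [-0.9, -0.5, 0, 0], [-0.9, -0.5, 0, 0], [-0.9, -0.5, 0, 0], [-0.9, -0.5, 0, 0]],
  ],
)

```text
time_s: 88.92
eef_pos: [0.5785, 0.0548, 0.2952]
ee_rot: [0.288, 0.957, -0.031, -0.01]
ft_force: [-0.2, 0.2, -0.1]
grip_width: -0.0001
finger_force: 0.0
```

```bash
python3 -W ignore - <<'E'
from h import *
st(); c=np.array([.4828,.3047]); a=np.radians(56.5); u=np.array([np.cos(a),np.sin(a)]); w=np.array([-u[1],u[0]])
def prof(V):
    q=V[...,:2]-c; bx=q@u; by=q@w
    for yy in(-.05,0.,.05): print([(round(float(x),2),round(float(np.nanmedian(V[(abs(bx-x)<.01)&(abs(by-yy)<.015)][:,2])),3)) for x in np.arange(-.05,.07,.02)])
prof(cloud('top',np.load('pics/top0.npy'))); it,d=snap('top','e'); V=cloud('top',d); prof(V)
s,ds=snap('scene','e2'); W0=cloud('top',np.load('pics/top0.npy'))
im0=cv2.imread('pics/scene0.png'); 
for im in(im0,s):
    h=cv2.cvtColor(im,cv2.COLOR_BGR2HSV); m=(h[...,0]>12)&(h[...,0]<28)&(h[...,1]>140)&(h[...,2]>150); v,uu=np.nonzero(m[170:180,160:185]); print('brass cols',np.bincount(uu,minlength=25))
# bystanders: difference at tin, jars
t0=cv2.imread('pics/top0.png')
for n,(x0,x1,y0,y1) in dict(tin=(305,345,140,182),jars=(95,155,130,162)).items(): print(n,'diff px',(cv2.absdiff(t0,it)[y0:y1,x0:x1].max(2)>40).sum())
# tray: heights & red key
m=(V[...,2]>.075)&(V[...,2]<.1)&(V[...,1]<-.15)&(V[...,1]>-.36)&(V[...,0]<.5)&(V[...,0]>.3); print('fin',m.sum(),V[m].mean(0).round(3),cv2.minAreaRect(V[m][:,:2].astype(np.float32)*1000))
m=(V[...,0]<.6)&(V[...,0]>.3)&(V[...,1]<-.2)&(V[...,1]>-.45)&(cv2.cvtColor(it,cv2.COLOR_BGR2HSV)[...,1]<40); print('tray floor z',np.percentile(V[m][:,2],[5,25,50,75,95]).round(3))
h=cv2.cvtColor(s,cv2.COLOR_BGR2HSV); r=((h[...,0]<7)|(h[...,0]>174))&(h[...,1]>170)&(h[...,2]>80); v,uu=np.nonzero(r[195:245,210:245]); print('key red rows',v.min()+195,v.max()+195,uu.mean()+210)
E
```

```text
t 88.9 p [0.5785 0.0548 0.2952] phi 146.5 F [-0.2  0.2 -0.1] w -0.0001 ff 0
[(-0.05, 0.143), (-0.03, 0.142), (-0.01, 0.142), (0.01, 0.142), (0.03, 0.142), (0.05, 0.142)]
[(-0.05, 0.144), (-0.03, 0.142), (-0.01, 0.142), (0.01, 0.142), (0.03, 0.141), (0.05, 0.142)]
[(-0.05, 0.142), (-0.03, 0.142), (-0.01, 0.142), (0.01, 0.142), (0.03, 0.142), (0.05, 0.143)]
[(-0.05, 0.141), (-0.03, 0.142), (-0.01, 0.141), (0.01, 0.142), (0.03, 0.142), (0.05, 0.142)]
[(-0.05, 0.143), (-0.03, 0.143), (-0.01, 0.143), (0.01, 0.142), (0.03, 0.141), (0.05, 0.143)]
[(-0.05, 0.143), (-0.03, 0.142), (-0.01, 0.143), (0.01, 0.142), (0.03, 0.141), (0.05, 0.142)]
brass cols [0 0 0 0 0 0 0 0 4 2 2 1 0 0 2 2 2 2 2 0 0 2 0 0 0]
brass cols [0 0 0 0 0 0 0 0 4 2 1 1 0 0 2 2 2 2 2 0 0 2 0 0 0]
tin diff px 0
jars diff px 0
fin 54 [ 0.4   -0.257  0.088] ((399.1468200683594, -257.4789123535156), (14.380480766296387, 35.23904037475586), 35.68287658691406)
tray floor z [-0.     0.003  0.005  0.008  0.025]
key red rows 212 227 227.44565217391303
```

```bash
python3 fin.py | grep low; python3 -c "
from station import manip
print(manip.job_done())"
```

```text
yellow 0  
low thing 39 [120. 153.] [0.679 0.42  0.022] [ 20.  98. 116.]
low thing 39 [146. 155.] [0.671 0.331 0.023] [ 17. 106.  89.]
low thing 455 [324. 161.] [ 0.659 -0.255  0.023] [ 21. 123. 231.]
low thing 459 [391. 170.] [ 0.63  -0.482  0.018] [ 17.  28. 230.]
low thing 21 [246. 195.] [0.544 0.004 0.019] [ 10. 165.  78.]
low thing 82 [333. 218.] [ 0.467 -0.27   0.025] [ 17.  25. 217.]
low thing 87 [351. 238.] [ 0.401 -0.341  0.024] [ 16.  31. 210.]
low thing 59 [224. 254.] [0.351 0.074 0.018] [ 15.  41. 118.]
the job is handed in; nothing more can be done
None
```

The job is handed in: the key stands in its block, the poured tray weighed as empty with no melts seen left on the table, the tray sits upright, the lid is latched, and the tin and jar had not moved; I judged the melts by weight and images, not by counting all seven in the hopper.

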